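Load the slumping moulds with fused glass blanks

ROBOT

A 6-joint arm with a two-finger parallel gripper is mounted at the origin on the work surface. World frame = base frame: x ahead of the robot, y to its left, z up, the work surface at z = 0. Lengths are in m, angles in rad, forces in N, time in s.
With the tool pointing down it reaches from about 0.225 to 0.875 m from the base axis. Payload 3.4 kg.
Tool frame: the origin (TCP) lies between the finger pads; the fingertips stand manip.finger_overhang ahead of it and the grasp point (between the pads) lies 6 mm ahead of it (manip.finger_overhang is the distance from the TCP to the fingertips, in m); z points along the fingers, y is the direction in which the jaws open and shut (so a half turn about z gives the same grasp; the last joint's range is limited). The gripper opens to 85 mm and grips with 20 to 120 N. Pads are 22 mm wide; open, the fingers measure 114 mm over their backs; the gripper's body (76 mm by 85 mm) begins 54 mm behind the grasp point. The pads swing forward as they close: fully open they stand 13 mm farther back than shut.
Start: joints at [-1.229, 0.276, 1.505, -0, 1.361, -0.121], TCP at [0.257, -0.515, 0.256] pointing down, gripper open.
Joint ranges: [-2.89, 2.89], [-0.75, 2.08], [0.22, 2.7], [-1.18, 4.32], [0.11, 2.71], [-2.7, 2.7]. Speed limits (rad/s): [2.57, 2.57, 3.14, 3.14, 3.14, 3.14].

INTERFACE

Orientations are given as a unit quaternion [w, x, y, z].
In Python, from rig import telemetry, eyes, manip gives the robot as it stands.
- The arm moves only by the tool carry_out, never from a script. Its argument "plan" is one flat list of numbers, 7 for each row, row after row: the turn, a rotation vector about the tool's x, y, z in rad, then the shift along the tool's x, y, z in cm, then the opening, from -1 (shut) to 1 (fully open). In form: [wx, wy, wz, x, y, z, jaw, wx, wy, wz, x, y, z, jaw, ...]. A call has 1 to 10 rows; each row shifts and turns the pose as measured when the row begins, along the tool's axes as they then stand; what a row does not reach is not made up. A row lasts 1/8 s, in which the tool goes at most 62.5 mm and 10.7 degrees, less where a joint would pass 70% of its speed; a pose out of reach is approached as far as the arm can. A call is refused whole if a number of a shift passes 6.25 or a number of a turn 0.188, either way. A call with a gripper value outside its range is refused whole. The fingers move at their own pace and stop on an object; "force" is the grip in N (left out, the last holds). Time passes only in rows, so rows that do not move let the fingers close. It gives the time, the measured TCP pose, the force and the opening at its end, in the units of the state.
- telemetry.get_state(): the state, without advancing time (a new reading comes with each control period).
- eyes.get_image(name): name is "scene" or "side" or "wrist"; returns a dict with "frame" (384x512x3 uint8, red, green, blue), "mtx" (3x3 intrinsics, pixels), "world_from_camera" (4x4, takes a point from camera to world coordinates); the wrist camera has in their place "hand_eye" (4x4, takes a point from camera to tool coordinates, whose origin is the TCP and whose axes are the flange's). Camera axes: x right, y up, looking along -z (the intrinsics and any distortion apply to the point x, -y, -z); pixel columns grow to the right and rows downward; lengths in m; the calibration is good to about 2 mm. A picture is of the moment at which its call begins: read the wrist's pose just before it. There is no depth.
- manip.sign_off(): hands the job in, once; it reports no verdict.
The state is a dict: "clock": time; "qpos": joint angles; "qd": joint speeds; "effort": joint torques, N m; "position": TCP position; "ee_rot": TCP orientation; "contact_force": force on the tool from outside, world axes, zero at the start; "moment": the same for the moment, N m; "width": finger opening in m.
Only numpy, scipy, OpenCV 4.12 (cv2) and the standard library are available. Lean on these libraries where they do the work, as an engineer would, in place of code of your own. Each camera call takes 0.05 s, during which the arm holds its last target.

TASK

Get the four slumping moulds ready for firing: take the stack of glass blanks apart and lay each blank on the mould of its own shape and size, flat on the rim, centred, and with the square and the long blank lined up with their moulds' sides. Handle the glass gently, never tipping it up or dropping it, leave the moulds standing where they are, and don't disturb the jar and the brush.

Things in the scene. Friction and masses are not known exactly. Their poses are not given: they have to be found in the camera images.
- blank_small_round: Red opaque glass blank, 10 mm thick, a disc 38 mm across, 28 g, with smooth rounded edges. Top of the stack at the start (underside 34 mm above the bench). Origin: centre of the underside, z up.
- blank_square: Green opaque glass blank, 10 mm thick, a square of 50 x 50 mm, 62 g, with smooth rounded edges. Second from the top (underside at 24 mm); its sides lie along its x and y axes. Origin: centre of the underside, z up.
- blank_large_round: Amber opaque glass blank, 10 mm thick, a disc 64 mm across, 80 g, with smooth rounded edges. Third from the top (underside at 14 mm); it shows beside the square's sides. Origin: centre of the underside, z up.
- blank_long: Cobalt blue opaque glass blank, 10 mm thick, a rectangle of 128 mm (its x) by 64 mm (its y), 200 g, with smooth rounded edges. Bottom of the stack, lying on a fixed grey felt mat 4 mm thick, 160 x 100 mm (underside at 4 mm); the pieces of the stack are centred on one another within about 10 mm, each turned its own way. Origin: centre of the underside, z up.
- mould_small_round: Loose terracotta slumping mould standing on the bench, round, 46 mm across, for the small round blank. 30 mm high; a flat rim surrounds a white sloping basin 10 mm deep with a mouth 20 mm across. The blank lies flat on the rim, which shows 4 mm all round it. Origin: centre of the underside, z up.
- mould_square: Loose terracotta slumping mould standing on the bench, square, 58 x 58 mm, for the square blank. 30 mm high; a flat rim surrounds a white sloping basin 10 mm deep with a mouth of 32 x 32 mm. The blank lies flat on the rim, which shows 4 mm all round it. Sides along its x and y axes; the blank may lie on it at any quarter turn. Origin: centre of the underside, z up.
- mould_large_round: Loose terracotta slumping mould standing on the bench, round, 72 mm across, for the large round blank. 30 mm high; a flat rim surrounds a white sloping basin 10 mm deep with a mouth 44 mm across. The blank lies flat on the rim, which shows 4 mm all round it. Origin: centre of the underside, z up.
- mould_long: Loose terracotta slumping mould standing on the bench, rectangular, 136 mm (its x) by 72 mm (its y), for the long blank. 30 mm high; a flat rim surrounds a white sloping basin 10 mm deep with a mouth of 100 x 40 mm. The blank lies flat on the rim, which shows 4 mm all round it. The blank may lie on it either way round. Origin: centre of the underside, z up.
- frit_jar: Closed yellow jar with a black lid, 60 mm across and 85 mm high, at one side of the work; a bystander. Origin: centre of the underside.
- wash_brush: Brush with a wooden handle, 190 mm long, lying flat along its x at the other side of the work; a bystander. Origin near its middle, on the bench.
Not all that is in view belongs to the job. Of the things like the blank_large_round, leave any that is black, pink or red; of the rest the smaller one is meant.

How it is judged:
By the outcome, as a careful person would: the job done as asked, in the order asked, and still so for the second after the job is handed in, with the robot touching nothing.
It also fails if it takes over 125 s, if anything falls off the work surface, if the arm or the gripper's body presses on something with over 40 N, if the wrist force passes 120 N, or if a joint passes its speed limit or range.

## Working session

There is one attempt and no reset: what is moved stays moved. The work goes in short steps, Python scripts to look and compute and a tool call to move; the robot and the scene stay as the last step left them, time stands still between calls to the robot, and variables do not carry over. Pictures are saved under pics/ and viewed, and the job is handed in when it is done.

Besides the shell and the picture viewer there is one more tool, called as a command line: name --argument value ..., lists and objects as JSON in quotes. carry_out: Moves the arm, as the interface text tells. Its arguments: {"type":"object","properties":{"plan":{"type":"array","items":{"type":"number"}},"force":{"type":"number"}},"required":["plan"]}

```bash
ls; mkdir -p pics
python3 - <<'E'
from rig import telemetry, eyes, manip
import cv2,json
s=telemetry.get_state()
for k,v in s.items(): print(k,v)
print(manip.finger_overhang)
for n in ("scene","side","wrist"):
    d=eyes.get_image(n)
    cv2.imwrite(f"pics/{n}0.png",d["frame"][:,:,::-1])
    print(n,d["mtx"],{k:v for k,v in d.items() if k not in("frame","mtx")})
E
```

```text
pics
clock 0.0
qpos [-1.22896087e+00  2.76560244e-01  1.50616675e+00  9.32306734e-06
  1.36073906e+00 -1.21005478e-01]
qd [ 0.00045882 -0.00013099  0.00016942  0.00080209  0.00049358  0.00076788]
effort [ 9.14729071e-06 -4.16765249e+01 -2.45805269e+01  5.46781155e-05
  1.08846888e-02  2.17872577e-05]
position [ 0.25655367 -0.51401531  0.25544612]
ee_rot [-9.31498761e-04  9.73341375e-01  2.29359302e-01 -9.86853601e-05]
contact_force [0.31454685 0.62085042 0.095899  ]
moment [ 0.02186562 -0.00247937 -0.00201846]
width 0.08504320063856499
0.025
scene [[358.98116312   0.         259.79092316]
 [  0.         358.98116312 201.40355687]
 [  0.           0.           1.        ]] {'world_from_camera': array([[ 0.53177469, -0.59610804,  0.60155705,  1.10098257],
       [ 0.84685186,  0.38065728, -0.37140537, -0.38592065],
       [-0.00758934,  0.70693369,  0.70723911,  0.75037691],
       [ 0.        ,  0.        ,  0.        ,  1.        ]])}
side [[368.318569     0.         260.24221165]
 [  0.         368.318569   194.00608353]
 [  0.           0.           1.        ]] {'world_from_camera': array([[-0.97194217,  0.10932114, -0.20827219,  0.28108428],
       [-0.23466175, -0.51161178,  0.82655142,  0.84772167],
       [-0.01619497,  0.8522337 ,  0.52291055,  0.59651971],
       [ 0.        ,  0.        ,  0.        ,  1.        ]])}
wrist [[318.45052886   0.         254.64884685]
 [  0.         318.45052886 195.47666245]
 [  0.           0.           1.        ]] {'hand_eye': array([[-2.08294376e-04,  9.56887383e-01,  2.90459107e-01,
         7.36266161e-02],
       [ 9.99999974e-01,  2.27746249e-04, -3.31652241e-05,
         7.23553535e-04],
       [-9.78863565e-05,  2.90459092e-01, -9.56887405e-01,
        -1.17435133e-01],
       [ 0.00000000e+00,  0.00000000e+00,  0.00000000e+00,
         1.00000000e+00]])}
```

View pics/scene0.png

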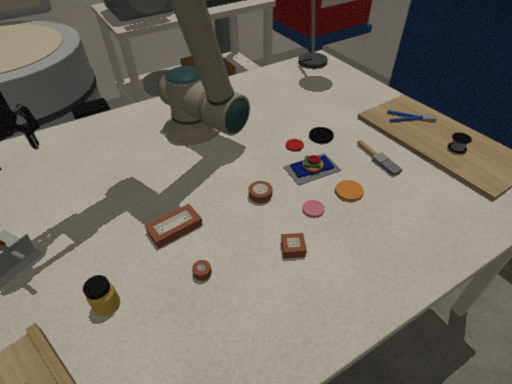

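View pics/side0.png

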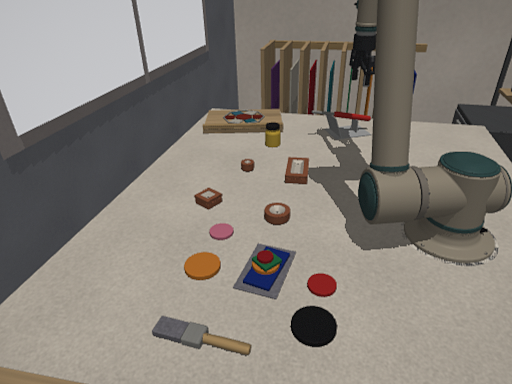

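View pics/wrist0.png

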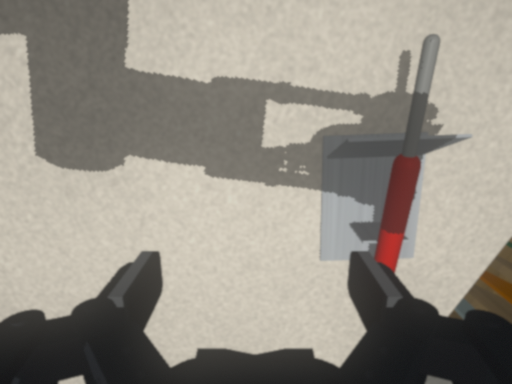

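```bash
cat > h.py <<'E'
import numpy as np, cv2
from rig import telemetry, eyes, manip
from scipy.spatial.transform import Rotation as R
def q2R(q): return R.from_quat([q[1],q[2],q[3],q[0]]).as_matrix()
def toolT(s=None):
    s=s or telemetry.get_state(); T=np.eye(4); T[:3,:3]=q2R(s["ee_rot"]); T[:3,3]=s["position"]; return T
def grab(name,save=None):
    T=toolT(); d=eyes.get_image(name)
    M=d["world_from_camera"] if name!="wrist" else T@d["hand_eye"]
    if save: cv2.imwrite("pics/"+save,d["frame"][:,:,::-1])
    return d["frame"],d["mtx"],M
def ray(uv,K,M):
    uv=np.atleast_2d(np.asarray(uv,float))
    c=np.c_[(uv[:,0]-K[0,2])/K[0,0],-(uv[:,1]-K[1,2])/K[1,1],-np.ones(len(uv))]
    return M[:3,3],c@M[:3,:3].T
def onplane(uv,K,M,z):
    o,d=ray(uv,K,M); t=(z-o[2])/d[:,2]; return o+d*t[:,None]
def proj(P,K,M):
    P=np.atleast_2d(P); c=(P-M[:3,3])@M[:3,:3]; return np.c_[K[0,2]+K[0,0]*c[:,0]/-c[:,2],K[1,2]-K[1,1]*c[:,1]/-c[:,2]]
def hsv(f): return cv2.cvtColor(f,cv2.COLOR_RGB2HSV)
def crop(f,x0,y0,x1,y1,k,name): cv2.imwrite("pics/"+name,cv2.resize(f[y0:y1,x0:x1,::-1],None,fx=k,fy=k,interpolation=cv2.INTER_CUBIC))
E
python3 - <<'E'
from h import *
f,K,M=grab("scene"); crop(f,130,120,410,320,2.8,"sceneA.png")
f,K,M=grab("side"); crop(f,130,120,350,370,2.4,"sideA.png")
E
```

```text
(no output)
```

View pics/sceneA.png

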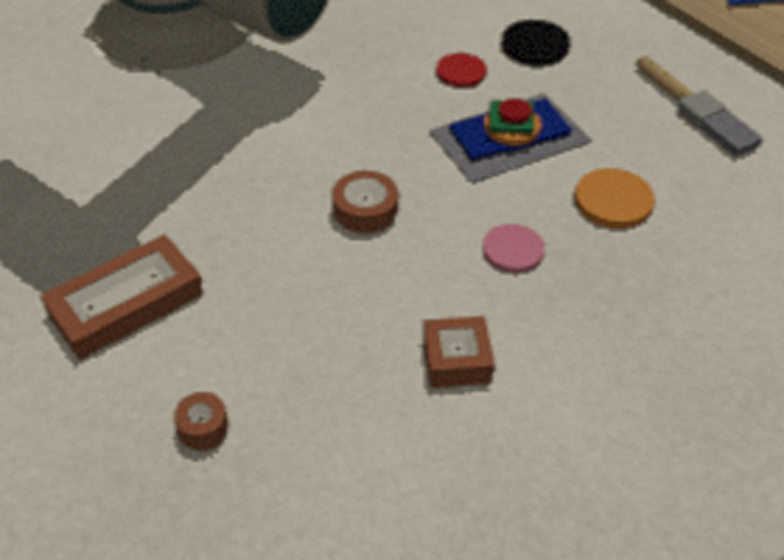

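View pics/sideA.png

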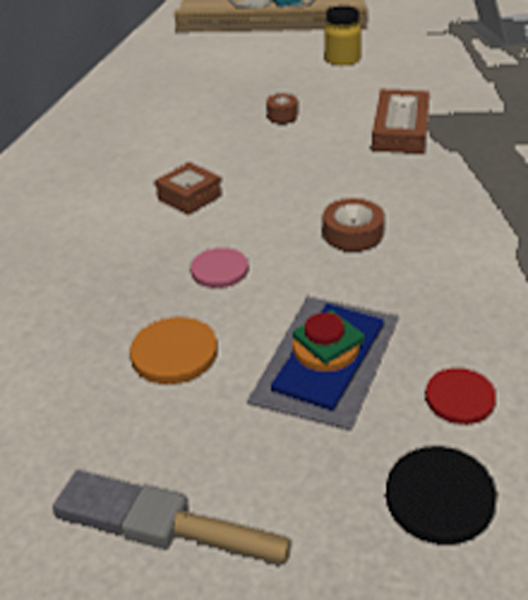

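```bash
cat > coarse.py <<'E'
from h import *
def blobs(mask,amin=25):
    n,l,st,c=cv2.connectedComponentsWithStats(mask.astype(np.uint8))
    return [(st[i,4],c[i],l==i) for i in range(1,n) if st[i,4]>=amin]
rng={"white basin":None,"red":((172,150,60),(180,255,255)),"green":((50,120,30),(85,255,255)),"blue":((108,150,40),(130,255,255)),"orange":((10,170,100),(20,255,255)),"terra":((4,100,40),(12,200,200)),"pink":((165,70,100),(178,170,255)),"yellow":((20,150,60),(32,255,255))}
zs={"red":.044,"green":.034,"blue":.014,"orange":.024,"terra":.03,"pink":.01,"yellow":.05}
if __name__=="__main__":
  for n in ("scene","side"):
    f,K,M=grab(n); H=hsv(f)
    for k,r in rng.items():
        if r is None: continue
        m=cv2.inRange(H,*r)>0
        if k=="red": m|=(cv2.inRange(H,(0,170,60),(4,255,255))>0)
        for a,c,mm in blobs(m):
            if (c[1]<90): continue
            p=onplane(c,K,M,zs[k])[0]
            ys,xs=np.nonzero(mm); Q=onplane(np.c_[xs,ys],K,M,zs[k])
            (w,h)=cv2.minAreaRect(Q[:,:2].astype(np.float32))[1]; 
            print(n,k,a,c.round(1),p.round(3),"size",round(w,3),round(h,3))
E
python3 coarse.py
```

```text
scene red 147 [294.3 144.7] [0.337 0.222 0.044] size 0.055 0.058
scene red 63 [313.6 159. ] [0.431 0.228 0.044] size 0.028 0.032
scene green 57 [310.5 163.6] [0.435 0.214 0.034] size 0.044 0.046
scene blue 113 [405.  116.4] [0.385 0.705 0.014] size 0.118 0.064
scene blue 105 [326.1 163.3] [0.443 0.274 0.014] size 0.038 0.074
scene blue 156 [299.8 169.3] [0.421 0.185 0.014] size 0.052 0.065
scene orange 25 [312.8 168.7] [0.45  0.213 0.024] size 0.034 0.01
scene orange 389 [349.1 189.8] [0.584 0.243 0.024] size 0.076 0.078
scene terra 282 [260.  192.8] [0.459 0.012 0.03 ] size 0.065 0.089
scene terra 895 [173.4 226.7] [ 0.445 -0.252  0.03 ] size 0.094 0.138
scene terra 389 [293.2 246.2] [ 0.669 -0.021  0.03 ] size 0.059 0.076
scene terra 245 [201.6 270.5] [ 0.611 -0.248  0.03 ] size 0.041 0.058
scene pink 274 [313.1 207.6] [0.575 0.118 0.01 ] size 0.057 0.061
scene yellow 510 [105.6 302.9] [ 0.588 -0.463  0.05 ] size 0.066 0.057
side red 166 [352.  115.8] [ 0.264 -0.739  0.044] size 0.062 0.155
side red 53 [243.3 116.3] [ 0.727 -0.643  0.044] size 0.061 0.051
side red 25 [256.7 116. ] 
[... 200 characters left out ...]
42  0.241 0.034] size 0.052 0.053
side blue 585 [265.1 272.9] [0.423 0.253 0.014] size 0.131 0.063
side orange 746 [201.8 265.6] [0.566 0.272 0.024] size 0.08 0.086
side orange 124 [263.9 268.8] [0.426 0.252 0.024] size 0.06 0.033
side terra 33 [239.3 116.2] [ 0.756 -0.679  0.03 ] size 0.046 0.099
side terra 367 [296.5 172.3] [ 0.423 -0.203  0.03 ] size 0.07 0.179
side terra 118 [247.  165.2] [ 0.594 -0.219  0.03 ] size 0.041 0.09
side terra 315 [208.3 198.7] [0.648 0.009 0.03 ] size 0.081 0.087
side terra 337 [276.6 214.7] [0.439 0.046 0.03 ] size 0.067 0.101
side pink 298 [221.  230.9] [0.572 0.122 0.01 ] size 0.06 0.065
side yellow 230 [272.4 137.8] [ 0.549 -0.42   0.05 ] size 0.055 0.154
```

carry_out --plan '[0,0,0,5,-2.06,0,1,0,0,0,5,-2.06,0,1,0,0,0,5,-2.06,0,1,0,0,0,5,-2.06,0,1,0,0,0,5,-2.06,0,1,0,0,0,5,-2.06,0,1,0,0,0,0,0,0,1,0,0,0,0,0,0,1]' --force 25

```text
clock: 1.35
position: [0.4766, -0.2649, 0.2557]
ee_rot: [0.001, 0.974, 0.228, 0.001]
contact_force: [0.4, 0.4, 0.3]
width: 0.0854
```

Run:
```python
from h import *
f,K,M=grab("wrist","w1.png"); np.save("w1M.npy",M); print(toolT().round(4), telemetry.get_state()["clock"])
```

```text
[[ 0.8964  0.4433  0.0021  0.4765]
 [ 0.4433 -0.8964 -0.0017 -0.265 ]
 [ 0.0012  0.0025 -1.      0.2557]
 [ 0.      0.      0.      1.    ]] 1.4
```

View pics/w1.png

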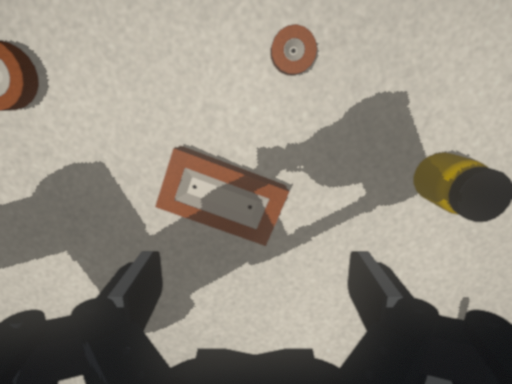

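```bash
cat > mould.py <<'E'
from h import *
def moulds(f,K,M,z=.03,k=4):
    """holes (basin mouths) in terracotta areas, cast onto rim plane"""
    g=cv2.resize(f,None,fx=k,fy=k,interpolation=cv2.INTER_CUBIC)
    H=hsv(g); m=cv2.inRange(H,(2,95,25),(13,230,255))
    cs,h=cv2.findContours(m,cv2.RETR_CCOMP,cv2.CHAIN_APPROX_NONE)
    out=[]
    for i,c in enumerate(cs):
        if h[0][i][3]<0 or cv2.contourArea(c)<60*k*k: continue
        uv=(c[:,0,:]+.5)/k-.5
        P=onplane(uv,K,M,z)[:,:2]
        q=(P*1e4).astype(np.float32)
        r=cv2.minAreaRect(q); mo=cv2.moments(q.reshape(-1,1,2)); A=abs(mo["m00"])/1e8
        cen=np.array([mo["m10"],mo["m01"]])/mo["m00"]/1e4
        out.append((cen,np.array(r[0])/1e4,np.array(r[1])/1e4,r[2],A,uv.mean(0)))
    return out
def show(o):
    for c,rc,rs,a,A,u in o: print("px",u.round(1),"cen",c.round(4),"rect",rc.round(4),"size",rs.round(4),"ang",round(a,1),"area",round(A*1e6,0),"eqd",round(2*np.sqrt(A/np.pi),4))
E
python3 - <<'E'
from mould import *
f=cv2.imread("pics/w1.png")[:,:,::-1].copy(); K=eyes.get_image("wrist")["mtx"]
M=np.load("w1M.npy"); show(moulds(f,K,M))
for n in("scene","side"): f,K,M=grab(n); print(n); show(moulds(f,K,M))
E
```

```text
px [220.9 198.4] cen [ 0.4296 -0.2482] rect [ 0.4299 -0.248 ] size [0.0429 0.1022] ang 5.0 area 4213.0 eqd 0.0732
px [293.8  49. ] cen [ 0.6026 -0.2473] rect [ 0.6026 -0.2473] size [0.022  0.0217] ang 74.8 area 372.0 eqd 0.0218
scene
px [293.2 241.9] cen [ 0.6574 -0.0131] rect [ 0.6575 -0.013 ] size [0.0351 0.0348] ang 62.6 area 1142.0 eqd 0.0381
px [172.2 221.8] cen [ 0.4267 -0.2454] rect [ 0.4269 -0.2458] size [0.044  0.1035] ang 4.6 area 4229.0 eqd 0.0734
px [259.9 188.4] cen [0.4422 0.0219] rect [0.4425 0.0222] size [0.0473 0.0475] ang 57.4 area 1766.0 eqd 0.0474
px [294.2 144.7] cen [0.3211 0.2343] rect [0.3214 0.2345] size [0.0575 0.0633] ang 32.1 area 2793.0 eqd 0.0596
side
px [276.9 209.1] cen [0.4435 0.0197] rect [0.4435 0.0202] size [0.0462 0.0481] ang 12.2 area 1762.0 eqd 0.0474
px [207.6 194.1] cen [ 0.6591 -0.0154] rect [ 0.6588 -0.0151] size [0.0368 0.0373] ang 61.7 area 1214.0 eqd 0.0393
px [297.1 166.2] cen [ 0.4285 -0.2484] rect [ 0.4285 -0.2485] size [0.0445 0.1089] ang 5.9 area 4474.0 eqd 0.0755
```

carry_out --plan '[0,0,0,2.75,-4.5,0,1,0,0,0,2.75,-4.5,0,1,0,0,0,2.75,-4.5,0,1,0,0,0,2.75,-4.5,0,1,0,0,0,2.75,-4.5,0,1,0,0,0,0,0,0,1,0,0,0,0,0,0,1]'

```text
clock: 2.42
position: [0.5013, -0.0053, 0.2551]
ee_rot: [0.003, 0.976, 0.219, 0.002]
contact_force: [0.7, -0.5, -0.1]
width: 0.0855
```

Run:
```python
from mould import *
f,K,M=grab("wrist","w2.png"); print(toolT().round(4)[:3,3]); show(moulds(f,K,M))
```

```text
[ 0.5013 -0.0054  0.2551]
px [211.5 204.1] cen [0.4449 0.0196] rect [0.4449 0.0197] size [0.0459 0.0462] ang 71.3 area 1664.0 eqd 0.046
px [487.8 179.2] cen [ 0.6026 -0.2465] rect [ 0.6025 -0.2465] size [0.0218 0.0218] ang 77.4 area 373.0 eqd 0.0218
px [331.   29.2] cen [ 0.6593 -0.0151] rect [ 0.6593 -0.015 ] size [0.0335 0.0333] ang 62.7 area 1083.0 eqd 0.0371
```

View pics/w2.png

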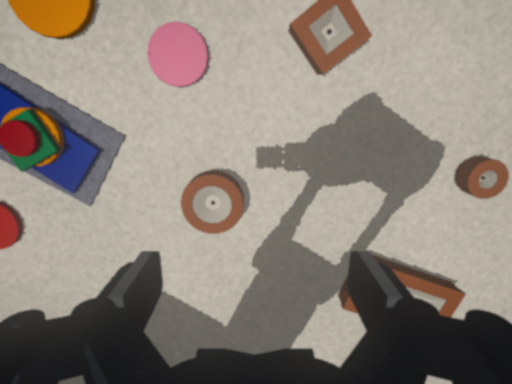

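carry_out --plan '[0,0,0,0.2,-4.8,1,1,0,0,0,0.2,-4.8,1,1,0,0,0,0.2,-4.8,1,1,0,0,0,0.2,-4.8,1,1,0,0,0,0.2,-4.8,1,1,0,0,0,0,0,0,1,0,0,0,0,0,0,1]'

```text
clock: 3.35
position: [0.4132, 0.2106, 0.2022]
ee_rot: [0.005, 0.978, 0.208, 0.004]
contact_force: [0.3, 1.1, 0.7]
width: 0.0854
```

Run:
```python
from mould import *
f,K,M=grab("wrist","w3.png"); np.save("w3M.npy",M); print(toolT().round(4)); crop(f,100,40,400,260,2.6,"w3c.png")
```

```text
[[ 0.9138  0.4061  0.0088  0.4131]
 [ 0.4062 -0.9138 -0.0072  0.2105]
 [ 0.0052  0.0101 -0.9999  0.2021]
 [ 0.      0.      0.      1.    ]]
```

View pics/w3.png

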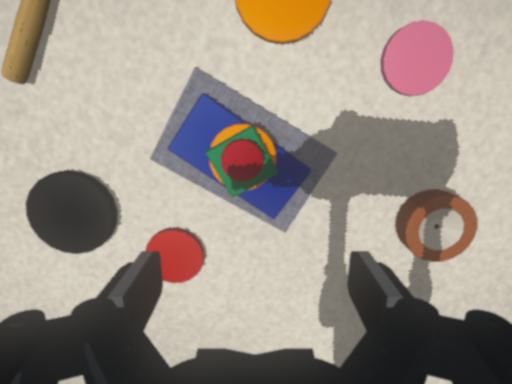

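View pics/w3c.png

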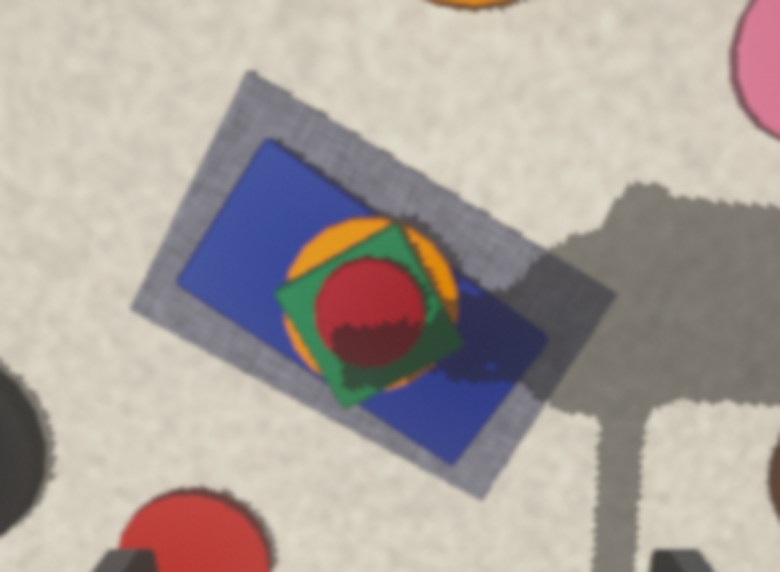

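```bash
cat > blanks.py <<'E'
from h import *
def mask(H,name):
    if name=="red": return cv2.inRange(H,(168,120,30),(180,255,255))|cv2.inRange(H,(0,140,30),(6,255,255))
    lo,hi={"green":((60,90,20),(90,255,255)),"amber":((11,150,60),(24,255,255)),"blue":((108,110,30),(130,255,255))}[name]
    return cv2.inRange(H,lo,hi)
def meas(f,K,M,name,z,near=None,k=4):
    """contour of the colour blob cast on plane z -> circle / rect in mm-ish world"""
    g=cv2.resize(f,None,fx=k,fy=k,interpolation=cv2.INTER_CUBIC)
    m=mask(hsv(g),name)
    cs,_=cv2.findContours(m,cv2.RETR_EXTERNAL,cv2.CHAIN_APPROX_NONE)
    best=[]
    for c in cs:
        if cv2.contourArea(c)<40*k*k: continue
        P=onplane((c[:,0,:]+.5)/k-.5,K,M,z)[:,:2]
        if near is not None and np.linalg.norm(P.mean(0)-near)>.06: continue
        best.append(P)
    if not best: return None
    P=np.vstack(best); q=(P*1e4).astype(np.float32)
    r=cv2.minAreaRect(q); ci=cv2.minEnclosingCircle(q)
    w,h=r[1]; a=r[2]
    return dict(P=P,rc=np.array(r[0])/1e4,rs=np.array(r[1])/1e4,ang=a,cc=np.array(ci[0])/1e4,cd=2*ci[1]/1e4)
def fitc(P,it=6,thr=.0012,d=None):
    """circle fit (least squares) with trimming"""
    from scipy.optimize import least_squares
    if d: 
        fun=lambda p:np.hypot(P[:,0]-p[0],P[:,1]-p[1])-d/2
        x=least_squares(fun,P.mean(0),loss="soft_l1",f_scale=.0005).x; return np.r_[x,d]
    fun=lambda p:np.hypot(P[:,0]-p[0],P[:,1]-p[1])-p[2]/2
    return least_squares(fun,np.r_[P.mean(0),.06],loss="soft_l1",f_scale=.0005).x
def pr(n,m): print(n,"rect",m["rc"].round(4),m["rs"].round(4),"ang",round(m["ang"],1),"circ",m["cc"].round(4),round(m["cd"],4))
E
python3 - <<'E'
from blanks import *
f=cv2.imread("pics/w3.png")[:,:,::-1].copy(); K=eyes.get_image("wrist")["mtx"]
M=np.load("w3M.npy"); near=np.array([.43,.238])
for n,z in(("red",.044),("green",.034),("amber",.024),("blue",.014)):
    m=meas(f,K,M,n,z,near); pr(n,m)
    if n in("red",): print(fitc(m["P"]).round(4))
E
```

```text
red rect [0.4312 0.2283] [0.0355 0.0354] ang 87.5 circ [0.4308 0.2281] 0.0364
[0.4312 0.2284 0.0353]
green rect [0.4269 0.227 ] [0.0491 0.0485] ang 52.7 circ [0.4272 0.2272] 0.0664
amber rect [0.4355 0.2336] [0.0453 0.0621] ang 44.6 circ [0.4299 0.2281] 0.0625
blue rect [0.4257 0.2288] [0.1257 0.0624] ang 79.0 circ [0.4254 0.229 ] 0.1381
```

```bash
cat > plan.py <<'E'
from h import *
def yaw_of(Rm): return np.degrees(np.arctan2(Rm[1,0],Rm[0,0]))
def goal(x,y,z,yaw):
    a=np.radians(yaw); T=np.eye(4); T[:3,0]=[np.cos(a),np.sin(a),0]; T[:3,1]=[np.sin(a),-np.cos(a),0]; T[:3,2]=[0,0,-1]; T[:3,3]=[x,y,z]; return T
def rows(x,y,z,yaw,n,jaw,T0=None):
    T0=toolT() if T0 is None else T0; G=goal(x,y,z,yaw)
    w=R.from_matrix(T0[:3,:3].T@G[:3,:3]).as_rotvec(); dp=G[:3,3]-T0[:3,3]
    print("from",T0[:3,3].round(4),"yaw",round(yaw_of(T0[:3,:3]),2),"dp mm",(dp*1e3).round(1),"rot deg",np.degrees(w).round(2),"n>=",max(np.linalg.norm(dp)/.0625,np.degrees(np.linalg.norm(w))/10.7).round(2))
    o=[]
    for i in range(n):
        Ri=T0[:3,:3]@R.from_rotvec(w*i/n).as_matrix(); s=Ri.T@dp/n*100
        o+=[*(w/n).round(3),*s.round(2),jaw]
    print([float(v) for v in o]); return G
E
python3 - <<'E'
from plan import *
G=rows(.4312,.2284,.100,24,4,.1)
E
```

```text
from [0.4132 0.2104 0.2022] yaw 23.95 dp mm [  18.    18.  -102.2] rot deg [ 0.58 -0.31 -0.06] n>= 1.68
[0.003, -0.001, -0.0, 0.58, -0.25, 2.56, 0.1, 0.003, -0.001, -0.0, 0.58, -0.25, 2.56, 0.1, 0.003, -0.001, -0.0, 0.59, -0.24, 2.56, 0.1, 0.003, -0.001, -0.0, 0.59, -0.23, 2.56, 0.1]
```

carry_out --plan '[0.003,-0.001,0,0.58,-0.25,2.55,0.1,0.003,-0.001,0,0.58,-0.25,2.55,0.1,0.003,-0.001,0,0.58,-0.24,2.55,0.1,0.003,-0.001,0,0.58,-0.24,2.5,0.1,0,0,0,0,0,0,0.1,0,0,0,0,0,0,0.1]'

```text
clock: 4.2
position: [0.439, 0.2218, 0.1014]
ee_rot: [-0.001, 0.98, 0.201, 0.004]
contact_force: [0.2, -0.1, -0.2]
width: 0.0465
```

Run:
```python
from blanks import *
from plan import rows
f,K,M=grab("wrist","w4.png"); np.save("w4M.npy",M); print(telemetry.get_state()["width"]); 
for n,z in(("red",.044),("green",.034)):
    m=meas(f,K,M,n,z,np.array([.43,.23]));pr(n,m)
    if n=="red": c=fitc(m["P"]); print(c.round(4))
rows(.4312,.2284,.0605,24,2,.1)
```

```text
0.04692044989316299
red rect [0.4318 0.2283] [0.0381 0.0354] ang 25.6 circ [0.4316 0.2286] 0.0383
[0.4317 0.2285 0.0369]
green rect [0.4281 0.2272] [0.0499 0.0496] ang 53.2 circ [0.428  0.2272] 0.0673
from [0.4389 0.2218 0.1015] yaw 23.15 dp mm [ -7.7   6.6 -41. ] rot deg [ 0.03 -0.52 -0.85] n>= 0.68
[0.0, -0.005, -0.007, -0.25, -0.45, 2.05, 0.1, 0.0, -0.005, -0.007, -0.23, -0.46, 2.05, 0.1]
```

View pics/w4.png

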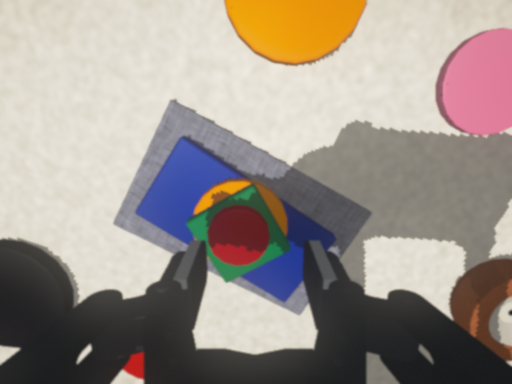

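Run:
```python
from blanks import *
print(manip.finger_overhang)
f=cv2.imread("pics/w4.png")[:,:,::-1]; crop(f,140,200,370,360,3.4,"w4c.png")
```

```text
0.025
```

View pics/w4c.png

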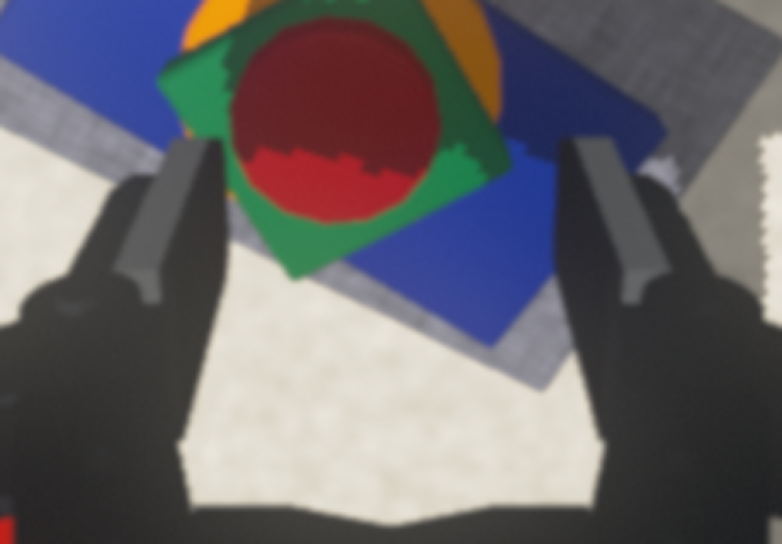

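carry_out --plan '[0,-0.005,-0.007,-0.25,-0.45,0,0.1,0,-0.005,-0.007,-0.23,-0.46,1.5,0.1,0,0,0,0,0,1,0.1,0,0,0,0,0,0,0.1]'

```text
clock: 4.75
position: [0.4309, 0.2289, 0.0767]
ee_rot: [0.0, 0.978, 0.208, 0.001]
contact_force: [0.3, 0.1, -0.3]
width: 0.0468
```

Run:
```python
from plan import *
rows(.4315,.2284,.0595,24,2,.1)
```

```text
from [0.4309 0.2289 0.0767] yaw 24.02 dp mm [  0.6  -0.5 -17.2] rot deg [ 0.05 -0.11  0.02] n>= 0.28
[0.0, -0.001, 0.0, 0.02, 0.03, 0.86, 0.1, 0.0, -0.001, 0.0, 0.02, 0.03, 0.86, 0.1]
```

carry_out --plan '[0,-0.001,0,0.02,0.03,0.7,0.1,0,-0.001,0,0.02,0.03,0.7,0.1,0,0,0,0,0,0.3,0.1,0,0,0,0,0,0,0.1]'

```text
clock: 5.25
position: [0.4316, 0.2285, 0.0582]
ee_rot: [0.001, 0.978, 0.208, -0.0]
contact_force: [-0.4, -0.7, -0.6]
width: 0.0471
```

Run:
```python
from h import *
s=telemetry.get_state(); print(s["position"],s["width"])
f,K,M=grab("wrist"); g=f[190:350,140:370]
f2,_,_=grab("side"); g2=f2[190:300,190:348]
a=cv2.resize(g,(575,400),interpolation=cv2.INTER_CUBIC);b=cv2.resize(g2,(575,400),interpolation=cv2.INTER_CUBIC)
cv2.imwrite("pics/c5.png",cv2.resize(np.vstack([a,b])[:,:,::-1],None,fx=.75,fy=.75))
```

```text
[0.43163456 0.22849824 0.05820877] 0.047075709988001035
```

View pics/c5.png

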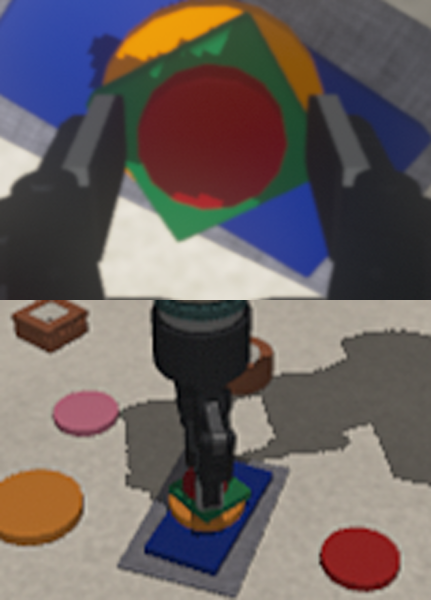

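carry_out --plan '[0,0,0,0,0,-0.13,0.1,0,0,0,0,0,0,-0.2,0,0,0,0,0,0,-0.2,0,0,0,0,0,0,-0.2,0,0,0,0,0,0,-0.2]' --force 25

```text
clock: 5.98
position: [0.4323, 0.2287, 0.0607]
ee_rot: [0.0, 0.978, 0.208, 0.001]
contact_force: [-0.0, 0.3, -0.0]
width: 0.0366
```

Run:
```python
from h import *
s=telemetry.get_state(); print(s["position"],s["width"],s["contact_force"])
f,K,M=grab("wrist"); crop(f,140,190,370,350,3.,"c6.png")
```

```text
[0.43227426 0.22871079 0.06071255] 0.036627676448479335 [-0.01428832  0.32227286 -0.04700129]
```

View pics/c6.png

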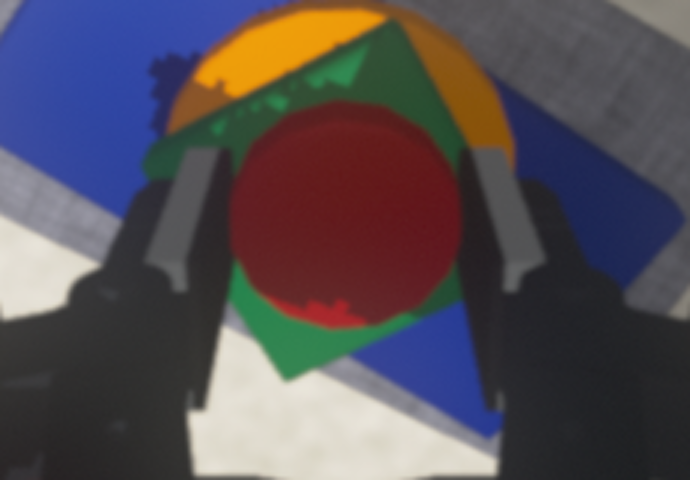

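carry_out --plan '[0,0,0,0,0,0,0.05,0,0,0,0,0,0.22,0.05,0,0,0,0,0,0,0.05]'

```text
clock: 6.4
position: [0.4322, 0.2287, 0.0583]
ee_rot: [0.0, 0.978, 0.208, 0.001]
contact_force: [0.2, -1.2, 0.1]
width: 0.045
```

carry_out --plan '[0,0,0,0,0,0,-0.2,0,0,0,0,0,0,-0.2,0,0,0,0,0,0,-0.2]'

```text
clock: 6.78
position: [0.4323, 0.2288, 0.0585]
ee_rot: [0.0, 0.978, 0.208, 0.001]
contact_force: [-0.5, -0.5, 0.7]
width: 0.0367
```

carry_out --plan '[0,0,0,0,0,-0.5,-0.2,0,0,0,0,0,-1.5,-0.2,0,0,0,0,0,-2.5,-0.2,0,0,0,0,0,-2,-0.2,0,0,0,0,0,0,-0.2]'

```text
clock: 7.4
position: [0.432, 0.2287, 0.1255]
ee_rot: [0.0, 0.978, 0.208, 0.0]
contact_force: [0.3, -0.0, 0.1]
width: 0.0363
```

Run:
```python
from blanks import *
from plan import rows
s=telemetry.get_state(); print(s["position"],s["width"],s["contact_force"],s["clock"])
f,K,M=grab("wrist","w7.png"); crop(f,140,150,370,350,3.,"c7.png")
zp=s["position"][2]-.0585+.044
m=meas(f,K,M,"red",zp,s["position"][:2]); 
if m: 
    pr("red",m); c=fitc(m["P"]); print(c, "rel tool mm", 1e3*(toolT()[:3,:3].T@np.r_[c[:2]-s["position"][:2],0]))
rows(.6026,-.2470,.115,24,10,-.2)
```

```text
[0.43197046 0.22867935 0.12553984] 0.036290422177047456 [ 0.26708519 -0.01935138  0.12334023] 7.4
red rect [0.4332 0.2286] [0.0354 0.0356] ang 58.2 circ [0.4325 0.2276] 0.0388
[0.43469774 0.22847189 0.03381075] rel tool mm [ 2.40643628e+00  1.30006548e+00 -1.83728195e-03]
from [0.4313 0.2284 0.1247] yaw 24.03 dp mm [ 171.3 -475.4   -9.7] rot deg [0.05 0.07 0.03] n>= 8.09
[0.0, 0.0, 0.0, -0.37, 5.04, 0.1, -0.2, 0.0, 0.0, 0.0, -0.37, 5.04, 0.1, -0.2, 0.0, 0.0, 0.0, -0.37, 5.04, 0.1, -0.2, 0.0, 0.0, 0.0, -0.37, 5.04, 0.1, -0.2, 0.0, 0.0, 0.0, -0.37, 5.04, 0.1, -0.2, 0.0, 0.0, 0.0, -0.37, 5.04, 0.1, -0.2, 0.0, 0.0, 0.0, -0.37, 5.04, 0.1, -0.2, 0.0, 0.0, 0.0, -0.37, 5.04, 0.1, -0.2, 0.0, 0.0, 0.0, -0.37, 5.04, 0.1, -0.2, 0.0, 0.0, 0.0, -0.37, 5.04, 0.1, -0.2]
```

View pics/c7.png

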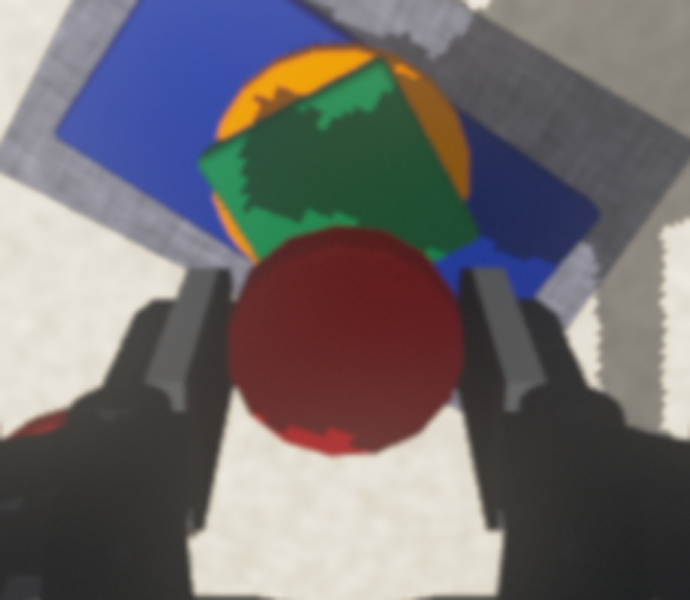

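```bash
python3 - <<'E'
import re
s=open("blanks.py").read()
s=s.replace("def meas(f,K,M,name,z,near=None,k=4):","def meas(f,K,M,name,z,near=None,k=4,big=False):").replace("    P=np.vstack(best);","    P=max(best,key=len) if big else np.vstack(best);")
open("blanks.py","w").write(s)
E
python3 - <<'E'
from blanks import *
f=cv2.imread("pics/w7.png")[:,:,::-1].copy(); d=eyes.get_image("wrist");K=d["mtx"]; T=toolT(); M=T@d["hand_eye"]; s=telemetry.get_state()
for zo in (-.0585+.044,-.0585+.039):
    m=meas(f,K,M,"red",s["position"][2]+zo,s["position"][:2],big=True); pr("red",m); c=fitc(m["P"]); print(c, "rel tool mm", 1e3*(T[:3,:3].T@np.r_[c[:2]-s["position"][:2],0]))
E
```

```text
red rect [0.4354 0.2285] [0.0297 0.0355] ang 19.6 circ [0.4324 0.2272] 0.0368
[0.43438264 0.22861293 0.03224143] rel tool mm [ 3.52757503  1.13980119 -0.00985493]
red rect [0.433  0.2274] [0.0309 0.0368] ang 19.6 circ [0.4298 0.2261] 0.0382
[0.43194075 0.22750908 0.0334598 ] rel tool mm [ 0.84782753  1.15366277 -0.00173515]
```

carry_out --plan '[0,0,0,-0.37,5,0.1,-0.2,0,0,0,-0.37,5,0.1,-0.2,0,0,0,-0.37,5,0.1,-0.2,0,0,0,-0.37,5,0.1,-0.2,0,0,0,-0.37,5,0.1,-0.2,0,0,0,-0.37,5,0.1,-0.2,0,0,0,-0.37,5,0.1,-0.2,0,0,0,-0.37,5,0.1,-0.2,0,0,0,-0.37,4,0.1,-0.2,0,0,0,0,2,0,-0.2]'

```text
clock: 8.75
position: [0.5867, -0.2158, 0.1004]
ee_rot: [-0.004, 0.978, 0.21, -0.01]
contact_force: [-0.3, 0.9, -1.2]
width: 0.0365
```

carry_out --plan '[0,0,0,0,0,0,-0.2]'

```text
clock: 8.88
position: [0.5865, -0.2163, 0.0992]
ee_rot: [-0.005, 0.978, 0.209, -0.011]
contact_force: [-0.8, 0.0, -0.1]
width: 0.0365
```

Run:
```python
from mould import *
from blanks import meas,pr,fitc
s=telemetry.get_state(); T=toolT(s); print(s["position"],s["width"],s["contact_force"],s["clock"])
f,K,M=grab("wrist","w8.png"); show(moulds(f,K,M))
m=meas(f,K,M,"red",s["position"][2]-.0585+.044,s["position"][:2],big=True)
pr("red",m); c=fitc(m["P"]); print(c, "rel tool mm", 1e3*(T[:3,:3].T@np.r_[c[:2]-s["position"][:2],0]))
```

```text
[ 0.58653919 -0.216265    0.09923563] 0.03650018784998353 [-0.7826555   0.0466103  -0.05259564] 8.875
px [310.9 215.7] cen [ 0.6031 -0.2469] rect [ 0.6031 -0.247 ] size [0.0216 0.0216] ang 72.4 area 365.0 eqd 0.0215
red rect [ 0.5844 -0.2212] [0.0281 0.037 ] ang 66.6 circ [ 0.5858 -0.218 ] 0.0373
[ 0.58435894 -0.22013879  0.03221026] rel tool mm [-3.5746629   2.64210901  0.02907419]
```

View pics/w8.png

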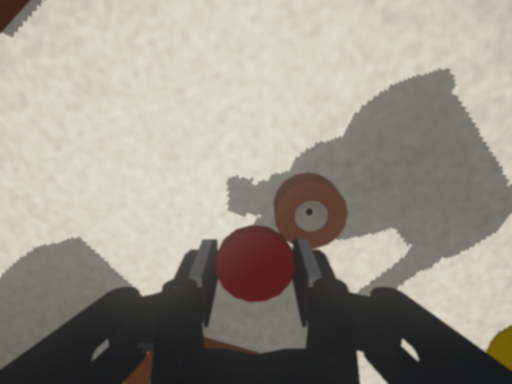

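Run:
```python
from plan import *
rows(.6033,-.2457,.066,24,3,-.2)
```

```text
from [ 0.5859 -0.2152  0.0991] yaw 24.22 dp mm [ 17.4 -30.5 -33.1] rot deg [-0.87  1.11  0.21] n>= 0.77
[-0.005, 0.006, 0.001, 0.13, 1.18, 1.08, -0.2, -0.005, 0.006, 0.001, 0.13, 1.18, 1.09, -0.2, -0.005, 0.006, 0.001, 0.12, 1.17, 1.1, -0.2]
```

carry_out --plan '[-0.005,0.006,0.001,0.13,1.18,0.8,-0.2,-0.005,0.006,0.001,0.13,1.18,1.1,-0.2,-0.005,0.006,0.001,0.13,1.18,1.1,-0.2,0,0,0,0,0,0,-0.2,0,0,0,0,0,0,-0.2]'

```text
clock: 9.55
position: [0.6033, -0.2431, 0.066]
ee_rot: [-0.001, 0.978, 0.21, -0.001]
contact_force: [-0.3, -0.3, -0.5]
width: 0.0368
```

Run:
```python
from plan import *
rows(.6033,-.2457,.0595,24,2,-.2)
f,K,M=grab("wrist","w9.png"); crop(f,140,150,370,350,3.,"c9.png")
```

```text
from [ 0.6033 -0.2431  0.066 ] yaw 24.24 dp mm [ 0.  -2.6 -6.5] rot deg [-0.15  0.09  0.24] n>= 0.11
[-0.001, 0.001, 0.002, -0.05, 0.12, 0.33, -0.2, -0.001, 0.001, 0.002, -0.05, 0.12, 0.33, -0.2]
```

View pics/c9.png

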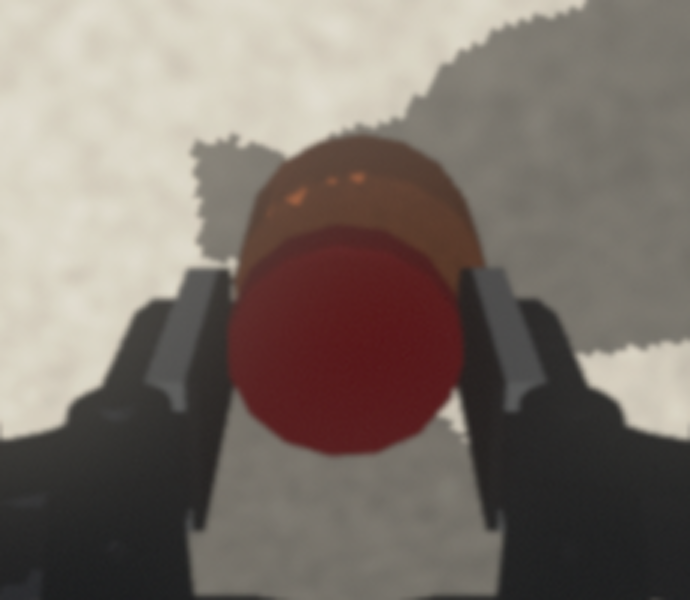

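carry_out --plan '[-0.001,0.001,0.002,-0.05,0.12,0.3,-0.2,-0.001,0.001,0.002,-0.05,0.12,0.3,-0.2,0,0,0,0,0,0,-0.2]'

```text
clock: 9.98
position: [0.6034, -0.2456, 0.0604]
ee_rot: [0.0, 0.978, 0.208, 0.001]
contact_force: [0.1, -0.3, -0.2]
width: 0.0363
```

Run:
```python
from plan import *
rows(.6033,-.2457,.055,24,2,-.2)
f,K,M=grab("wrist","w10.png"); a=cv2.resize(f[150:350,140:370],None,fx=2.2,fy=2.2,interpolation=cv2.INTER_CUBIC)
f,K,M=grab("scene");b=cv2.resize(f[230:310,155:247],None,fx=5.5,fy=5.5,interpolation=cv2.INTER_CUBIC)[:, :506]
a=a[:440];cv2.imwrite("pics/c10.png",np.hstack([a[:,:394],b[:440,:400]])[:,:,::-1])
```

```text
from [ 0.6034 -0.2456  0.0604] yaw 24.03 dp mm [-0.1 -0.1 -5.4] rot deg [ 0.02 -0.07  0.03] n>= 0.09
[0.0, -0.001, 0.0, -0.01, 0.0, 0.27, -0.2, 0.0, -0.001, 0.0, -0.01, 0.0, 0.27, -0.2]
```

View pics/c10.png

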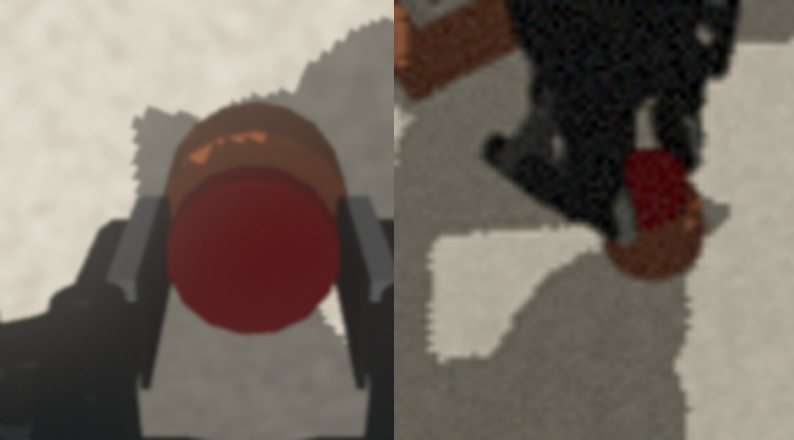

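carry_out --plan '[0,0,0,0,0,0.25,-0.2,0,0,0,0,0,0.2,-0.2,0,0,0,0,0,0,-0.2]'

```text
clock: 10.45
position: [0.6036, -0.2456, 0.056]
ee_rot: [0.0, 0.978, 0.208, 0.001]
contact_force: [1.3, -0.0, 0.0]
width: 0.0365
```

Run:
```python
from plan import *
rows(.6033,-.2457,.055,24,1,-.2)
f,K,M=grab("wrist","w11.png"); T=toolT()
# predicted outlines: rim circle (46mm at z=.03) and disc at TCP offset
crop(f,170,180,340,330,4.4,"c11.png")
print(telemetry.get_state()["contact_force"])
```

```text
from [ 0.6036 -0.2456  0.056 ] yaw 24.04 dp mm [-0.3 -0.1 -1. ] rot deg [ 0.04 -0.09  0.04] n>= 0.02
[0.001, -0.002, 0.001, -0.04, -0.01, 0.1, -0.2]
[ 0.43352607  0.88839707 -0.5630813 ]
```

View pics/c11.png

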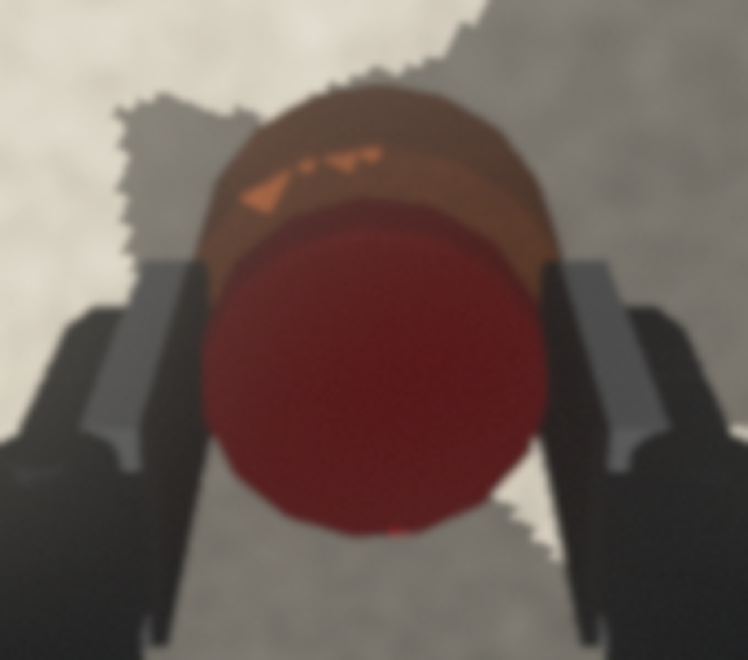

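carry_out --plan '[0,0,0,0,0,0.1,-0.2,0,0,0,0,0,0,-0.2]'

```text
clock: 10.75
position: [0.6038, -0.2457, 0.0551]
ee_rot: [0.0, 0.978, 0.208, 0.001]
contact_force: [0.1, -0.5, -0.2]
width: 0.0366
```

carry_out --plan '[0,0,0,0,0,0.06,-0.2,0,0,0,0,0,0,-0.2]'

```text
clock: 11.0
position: [0.6039, -0.2457, 0.0546]
ee_rot: [0.0, 0.978, 0.208, 0.001]
contact_force: [-0.4, 0.6, 0.1]
width: 0.0364
```

carry_out --plan '[0,0,0,0,0,0,-0.08,0,0,0,0,0,0,0.1,0,0,0,0,0,-0.5,0.1,0,0,0,0,0,-2,0.1,0,0,0,-1,0,-3,0.3,0,0,0,-1,0,-3,0.4,0,0,0,0,0,0,0.4]'

```text
clock: 11.88
position: [0.5853, -0.254, 0.1427]
ee_rot: [0.001, 0.978, 0.208, 0.001]
contact_force: [-0.1, 0.2, -0.3]
width: 0.0598
```

Run:
```python
from mould import *
from blanks import *
s=telemetry.get_state(); print(s["position"],s["clock"])
f,K,M=grab("wrist","w12.png"); crop(f,150,100,370,290,3.5,"c12.png")
f,K,M=grab("side","s12.png")
```

```text
[ 0.5853238  -0.25402187  0.14266557] 11.875
```

View pics/c12.png

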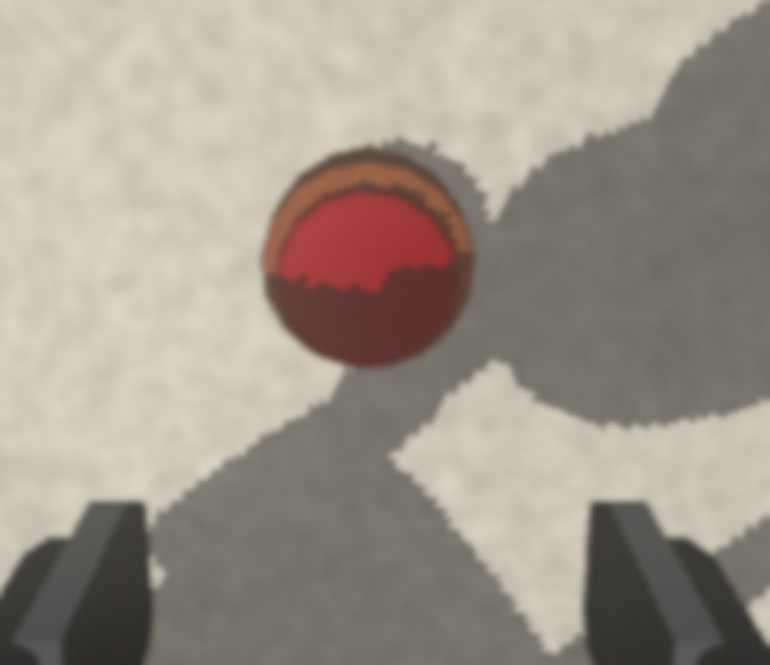

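```bash
cat > seat.py <<'E'
from h import *
from blanks import mask,fitc
from mould import *
def seat(f,K,M,name,near,k=4,rim=.03,dtop=.04):
    g=cv2.resize(f,None,fx=k,fy=k,interpolation=cv2.INTER_CUBIC); H=hsv(g)
    m=mask(H,name); m=cv2.morphologyEx(m,cv2.MORPH_CLOSE,np.ones((9,9)))
    t=cv2.inRange(H,(4,60,20),(16,235,255)); al=cv2.morphologyEx(m|t,cv2.MORPH_CLOSE,np.ones((13,13)))
    out={}
    for nm,mm,z in(("blank",m,dtop),("all",al,rim)):
        cs,_=cv2.findContours(mm,cv2.RETR_EXTERNAL,cv2.CHAIN_APPROX_NONE)
        b=None
        for c in cs:
            P=onplane((c[:,0,:]+.5)/k-.5,K,M,z)[:,:2]
            if np.linalg.norm(P.mean(0)-near)<.03 and (b is None or len(c)>len(b[0])): b=(c,P)
        out[nm]=b
    return out
def circ_top(P,cam,sel):
    """circle fit on points chosen by azimuth from cam (sel(dot) )"""
    c=P.mean(0); v=(P-c); v/=np.linalg.norm(v,axis=1)[:,None]
    u=(cam[:2]-c); u/=np.linalg.norm(u)
    return P[sel(v@u)]
E
python3 - <<'E'
from seat import *
from scipy.optimize import least_squares
f,K,M=grab("wrist"); near=np.array([.603,-.2465]); o=seat(f,K,M,"red",near)
dbg=cv2.resize(f,None,fx=4,fy=4,interpolation=cv2.INTER_CUBIC).copy()
cv2.drawContours(dbg,[o["blank"][0]],-1,(255,255,0),1);cv2.drawContours(dbg,[o["all"][0]],-1,(0,255,0),1)
x,y,w,h=cv2.boundingRect(o["all"][0]); cv2.imwrite("pics/d12.png",cv2.resize(dbg[y-20:y+h+20,x-20:x+w+20,::-1],None,fx=2,fy=2))
cam=M[:3,3]
# top edge of disc is the outline on the far side + sides (z=.04); near side shows lower wall
PB=circ_top(o["blank"][1],cam,lambda d:d<.2); PA=circ_top(o["all"][1],cam,lambda d:d<.2)
fb=fitc(PB); fa=fitc(PA); print("disc top fit",fb.round(4)); print("mould rim far fit",fa.round(4))
Rm=toolT()[:3,:3]; print("disc-mould tool mm",(Rm.T@np.r_[fb[:2]-fa[:2],0]*1e3).round(2)); print("disc - basin",(Rm.T@np.r_[fb[:2]-[.6028,-.2469],0]*1e3).round(2))
for d,P in((.038,PB),(.0365,PB),(.046,PA)): print(d,fitc(P,d=d).round(4))
E
```

```text
disc top fit [-275.0037 -160.2727  637.3945]
mould rim far fit [ 0.6033 -0.2472  0.0444]
disc-mould tool mm [-316914.61   33650.76     422.42]
disc - basin [-316914.24   33651.27     422.42]
0.038 [ 0.6166 -0.2388  0.038 ]
0.0365 [ 0.6158 -0.2393  0.0365]
0.046 [ 0.6043 -0.2469  0.046 ]
```

View pics/d12.png

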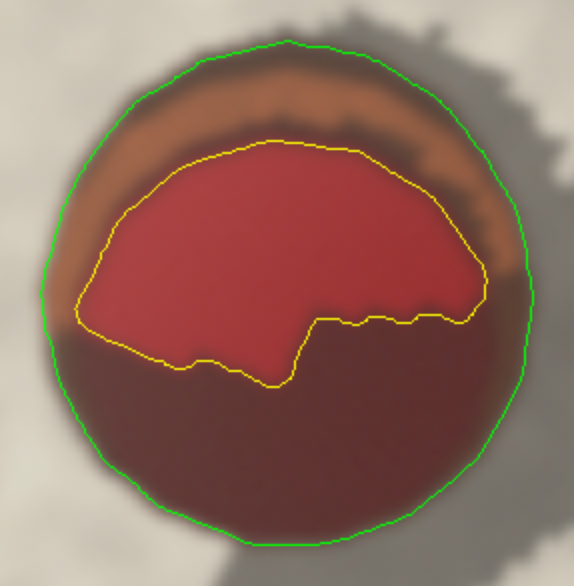

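carry_out --plan '[0,0,0,-2.7,2.2,0,0.4,0,0,0,-2.7,2.2,0,0.4,0,0,0,0,0,0,0.4]'

```text
clock: 12.4
position: [0.5512, -0.3139, 0.1338]
ee_rot: [-0.005, 0.978, 0.21, -0.004]
contact_force: [-0.4, 0.6, 0.1]
width: 0.0595
```

Run:
```python
from seat import *
f,K,M=grab("wrist","w13.png"); near=np.array([.603,-.2465]); o=seat(f,K,M,"red",near)
dbg=cv2.resize(f,None,fx=4,fy=4,interpolation=cv2.INTER_CUBIC).copy()
cv2.drawContours(dbg,[o["blank"][0]],-1,(255,255,0),1);cv2.drawContours(dbg,[o["all"][0]],-1,(0,255,0),1)
x,y,w,h=cv2.boundingRect(o["all"][0]); cv2.imwrite("pics/d13.png",cv2.resize(dbg[max(0,y-40):y+h+40,x-40:x+w+40,::-1],None,fx=1.5,fy=1.5))
fb=fitc(o["blank"][1]); fa=fitc(o["all"][1]); print(fb.round(4),fa.round(4))
Rm=toolT()[:3,:3]; print("cam",M[:3,3].round(3)," disc-mould tool mm",(Rm.T@np.r_[fb[:2]-fa[:2],0]*1e3).round(2)); print("disc - basin",(Rm.T@np.r_[fb[:2]-[.6028,-.2469],0]*1e3).round(2))
```

```text
[ 0.6025 -0.2474  0.0366] [ 0.6031 -0.248   0.0453]
cam [ 0.62  -0.285  0.251]  disc-mould tool mm [-0.3  -0.85  0.01]
disc - basin [-0.49  0.32 -0.  ]
```

View pics/d13.png

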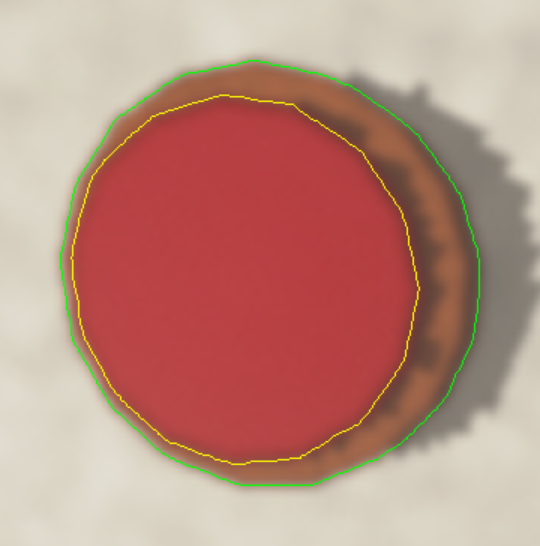

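Run:
```python
from plan import *
rows(.398,.187,.165,53,10,.6)
```

```text
from [ 0.5516 -0.3126  0.1336] yaw 24.26 dp mm [-153.6  499.6   31.4] rot deg [ -0.77   0.08 -28.74] n>= 8.38
[-0.001, 0.0, -0.05, 0.65, -5.19, -0.25, 0.6, -0.001, 0.0, -0.05, 0.91, -5.15, -0.26, 0.6, -0.001, 0.0, -0.05, 1.17, -5.1, -0.27, 0.6, -0.001, 0.0, -0.05, 1.42, -5.03, -0.27, 0.6, -0.001, 0.0, -0.05, 1.67, -4.95, -0.28, 0.6, -0.001, 0.0, -0.05, 1.92, -4.86, -0.28, 0.6, -0.001, 0.0, -0.05, 2.16, -4.76, -0.29, 0.6, -0.001, 0.0, -0.05, 2.4, -4.65, -0.3, 0.6, -0.001, 0.0, -0.05, 2.63, -4.52, -0.3, 0.6, -0.001, 0.0, -0.05, 2.85, -4.38, -0.31, 0.6]
```

carry_out --plan '[-0.001,0,-0.05,0.65,-5.2,-0.5,0.6,-0.001,0,-0.05,0.9,-5.15,-0.4,0.6,-0.001,0,-0.05,1.15,-5.1,-0.4,0.6,-0.001,0,-0.05,1.4,-5,-0.4,0.6,-0.001,0,-0.05,1.65,-4.95,-0.4,0.6,-0.001,0,-0.05,1.9,-4.85,-0.4,0.6,-0.001,0,-0.05,2.15,-4.75,-0.4,0.6,-0.001,0,-0.05,2.4,-4.65,-0.4,0.6,-0.001,0,-0.05,2.6,-4.5,-0.4,0.6,0,0,-0.05,2.5,-3.5,0,0.6]'

```text
clock: 13.7
position: [0.3925, 0.1987, 0.1713]
ee_rot: [-0.008, 0.891, 0.454, -0.002]
contact_force: [1.3, -0.2, 0.0]
width: 0.0683
```

Run:
```python
from plan import *
rows(.398,.187,.155,53,2,.6)
```

```text
from [0.3925 0.1987 0.1713] yaw 53.95 dp mm [  5.5 -11.7 -16.3] rot deg [-0.95 -0.22  0.95] n>= 0.33
[-0.008, -0.002, 0.008, -0.32, 0.58, 0.8, 0.6, -0.008, -0.002, 0.008, -0.31, 0.57, 0.81, 0.6]
```

carry_out --plan '[-0.008,-0.002,0.008,-0.3,0.3,0.8,0.6,-0.008,-0.002,0.008,-0.3,0.3,0.8,0.6,0,0,0,0,0,0,0.6]'

```text
clock: 14.08
position: [0.3911, 0.1931, 0.1531]
ee_rot: [-0.001, 0.893, 0.449, -0.002]
contact_force: [0.4, 0.3, -0.8]
width: 0.0682
```

Run:
```python
from blanks import *
f,K,M=grab("wrist","w14.png"); print(toolT()[:3,3].round(4),"cam",M[:3,3].round(3))
for n,z in(("green",.034),("amber",.024),("blue",.014)): pr(n,meas(f,K,M,n,z,np.array([.428,.228])))
crop(f,130,30,390,260,2.6,"c14.png")
```

```text
[0.3914 0.1931 0.1534] cam [0.436 0.252 0.27 ]
green rect [0.4269 0.2269] [0.049  0.0495] ang 52.8 circ [0.4269 0.227 ] 0.0671
amber rect [0.4346 0.2339] [0.046  0.0625] ang 49.8 circ [0.4294 0.2279] 0.0627
blue rect [0.4254 0.229 ] [0.1258 0.0626] ang 78.9 circ [0.4253 0.2292] 0.1382
```

View pics/c14.png

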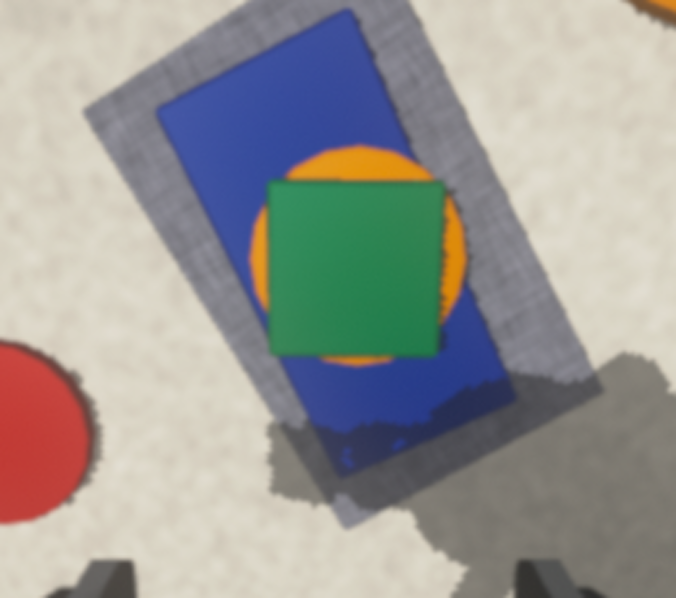

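Run:
```python
from plan import *
rows(.4261,.2275,.075,52.8,3,.45)
```

```text
from [0.3914 0.1931 0.1534] yaw 53.36 dp mm [ 34.7  34.4 -78.4] rot deg [-0.12  0.1   0.56] n>= 1.48
[-0.001, 0.001, 0.003, 1.61, 0.25, 2.61, 0.45, -0.001, 0.001, 0.003, 1.61, 0.24, 2.61, 0.45, -0.001, 0.001, 0.003, 1.61, 0.24, 2.61, 0.45]
```

carry_out --plan '[0,0.001,0.003,1.6,0.25,2.5,0.45,0,0.001,0.003,1.6,0.25,2.5,0.45,0,0.001,0.003,1.6,0.25,2.2,0.45,0,0,0,0,0,0,0.45,0,0,0,0,0,0,0.45]'

```text
clock: 14.75
position: [0.4305, 0.2237, 0.0809]
ee_rot: [-0.001, 0.898, 0.44, 0.002]
contact_force: [-0.2, -0.1, 0.1]
width: 0.0622
```

Run:
```python
from plan import *
rows(.4261,.2275,.0475,52.8,2,.45)
```

```text
from [0.4305 0.2237 0.0809] yaw 52.26 dp mm [ -4.4   3.8 -33.4] rot deg [-0.   -0.2  -0.54] n>= 0.54
[-0.0, -0.002, -0.005, 0.01, -0.29, 1.67, 0.45, -0.0, -0.002, -0.005, 0.01, -0.29, 1.67, 0.45]
```

carry_out --plan '[0,-0.002,-0.005,0,-0.29,0.5,0.45,0,-0.002,-0.005,0,-0.29,1,0.45,0,0,0,0,0,1,0.45,0,0,0,0,0,0,0.45]'

```text
clock: 15.25
position: [0.4254, 0.2266, 0.0562]
ee_rot: [0.0, 0.896, 0.445, 0.001]
contact_force: [0.1, 0.3, -0.2]
width: 0.0622
```

Run:
```python
from plan import *
rows(.4261,.2275,.0475,52.8,1,.45)
f,K,M=grab("wrist"); crop(f,130,150,380,350,2.8,"c15.png")
```

```text
from [0.4254 0.2266 0.0562] yaw 52.82 dp mm [ 0.7  0.9 -8.7] rot deg [ 0.07 -0.06  0.02] n>= 0.14
[0.001, -0.001, 0.0, 0.11, 0.0, 0.87, 0.45]
```

View pics/c15.png

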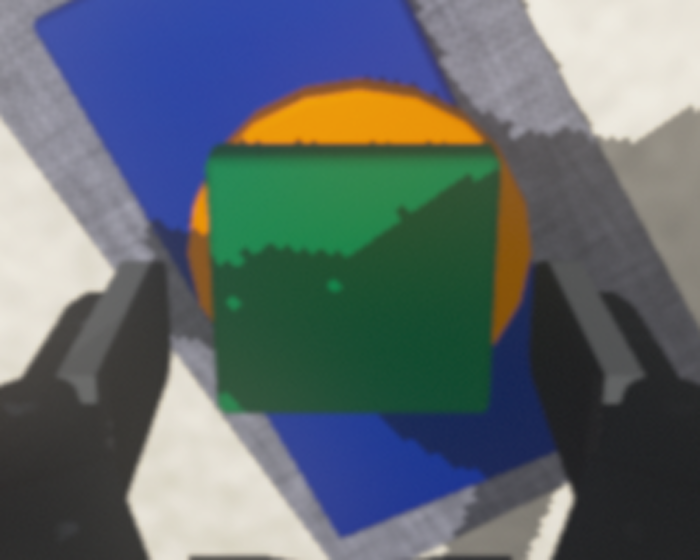

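carry_out --plan '[0,0,0,0.13,0.03,0.4,0.45,0,0,0,0,0,0.35,0.45,0,0,0,0,0,0,0.45]'

```text
clock: 15.68
position: [0.4272, 0.2279, 0.0488]
ee_rot: [0.0, 0.896, 0.445, 0.002]
contact_force: [1.1, 0.6, 0.4]
width: 0.0617
```

Run:
```python
from plan import *
rows(.4261,.2275,.0475,52.8,1,.45)
```

```text
from [0.4272 0.2279 0.0488] yaw 52.82 dp mm [-1.1 -0.4 -1.3] rot deg [ 0.12 -0.14  0.02] n>= 0.03
[0.002, -0.002, 0.0, -0.1, -0.07, 0.13, 0.45]
```

Close on the green.

carry_out --plan '[0,0,0,0,0,0.1,0.3,0,0,0,0,0,0,0.05,0,0,0,0,0,0,0.05,0,0,0,0,0,0,0.05]' --force 25

```text
clock: 16.18
position: [0.4274, 0.2279, 0.0479]
ee_rot: [0.0, 0.896, 0.445, 0.002]
contact_force: [0.2, 0.5, -0.8]
width: 0.0492
```

Run:
```python
from plan import *
s=telemetry.get_state(); print(s["position"],s["width"],s["contact_force"])
f,K,M=grab("wrist"); crop(f,130,150,380,350,2.8,"c16.png")
```

```text
[0.4273729  0.2278778  0.04791364] 0.04922724694047946 [ 0.24041584  0.46061991 -0.80511845]
```

View pics/c16.png

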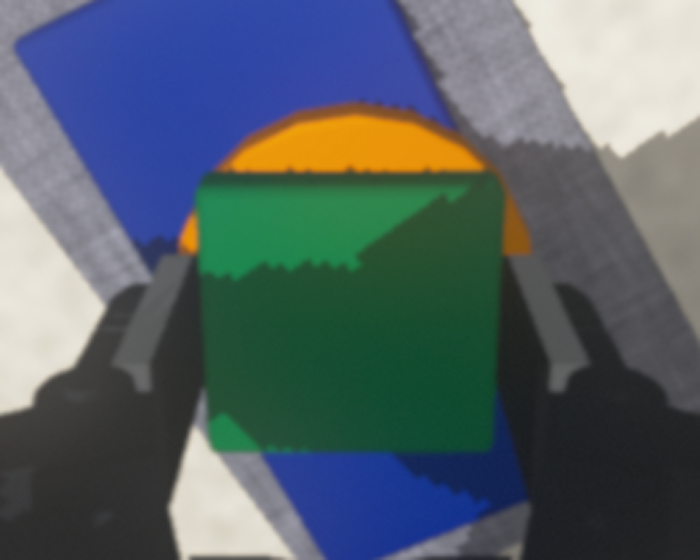

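carry_out --plan '[0,0,0,0,0,-0.4,0.05,0,0,0,0,0,-1.2,0.05,0,0,0,0,0,-2.5,0.05,0,0,0,0,0,-2.5,0.05,0,0,0,0,0,-1,0.05,0,0,0,0,0,0,0.05]'

```text
clock: 16.98
position: [0.4272, 0.2279, 0.1285]
ee_rot: [0.001, 0.896, 0.445, 0.002]
contact_force: [-0.6, -0.5, -1.2]
width: 0.0493
```

Run:
```python
from plan import *
s=telemetry.get_state(); print(s["width"],s["contact_force"])
rows(.632,-.068,.135,62.7,7,.05)
f,K,M=grab("wrist","w17.png")
```

```text
0.04925049474204271 [-0.63725606 -0.46794251 -1.17636963]
from [0.4272 0.2279 0.1285] yaw 52.82 dp mm [ 204.8 -295.9    6.5] rot deg [ 0.2  -0.21 -9.88] n>= 5.76
[0.0, -0.001, -0.025, -1.6, 4.89, -0.08, 0.05, 0.0, -0.001, -0.025, -1.72, 4.85, -0.09, 0.05, 0.0, -0.001, -0.025, -1.84, 4.8, -0.09, 0.05, 0.0, -0.001, -0.025, -1.96, 4.75, -0.09, 0.05, 0.0, -0.001, -0.025, -2.07, 4.7, -0.09, 0.05, 0.0, -0.001, -0.025, -2.19, 4.65, -0.09, 0.05, 0.0, -0.001, -0.025, -2.3, 4.6, -0.09, 0.05]
```

View pics/w17.png

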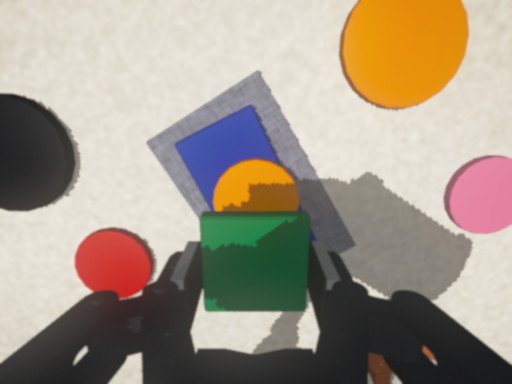

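carry_out --plan '[0,0,-0.025,-1.6,4.8,-0.3,0.05,0,0,-0.025,-1.7,4.8,-0.3,0.05,0,0,-0.025,-1.8,4.8,-0.3,0.05,0,0,-0.025,-1.95,4.75,-0.2,0.05,0,0,-0.025,-2.05,4.7,-0.2,0.05,0,0,-0.025,-2.2,4.6,0,0.05,0,0,-0.025,-2,3.5,0,0.05,0,0,0,0,1,0,0.05,0,0,0,0,0,0,0.05]'

```text
clock: 18.15
position: [0.6333, -0.07, 0.129]
ee_rot: [-0.006, 0.851, 0.525, -0.005]
contact_force: [-0.2, 0.3, -0.4]
width: 0.0491
```

Run:
```python
from mould import *
from plan import *
f,K,M=grab("wrist","w18.png"); show(moulds(f,K,M)); print(M[:3,3].round(3))
rows(.632,-.068,.125,62.7,2,.05)
```

```text
px [254.3 117.1] cen [ 0.6595 -0.015 ] rect [ 0.6595 -0.015 ] size [0.0328 0.0329] ang 62.7 area 1062.0 eqd 0.0368
[ 0.668 -0.005  0.246]
from [ 0.6328 -0.0697  0.129 ] yaw 63.33 dp mm [-0.8  1.7 -4. ] rot deg [-0.88  0.2   0.63] n>= 0.1
[-0.008, 0.002, 0.005, 0.06, -0.07, 0.2, 0.05, -0.008, 0.002, 0.005, 0.06, -0.07, 0.2, 0.05]
```

View pics/w18.png

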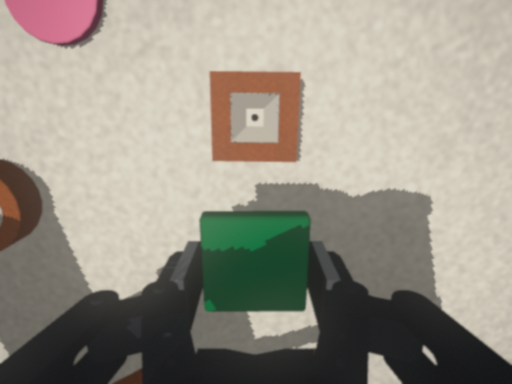

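Run:
```python
from plan import *
rows(.6591,-.0135,.070,62.7,3,.05)
```

```text
from [ 0.6328 -0.0697  0.129 ] yaw 63.33 dp mm [ 26.3  56.2 -59. ] rot deg [-0.88  0.2   0.63] n>= 1.37
[-0.005, 0.001, 0.004, 2.07, -0.03, 1.96, 0.05, -0.005, 0.001, 0.004, 2.07, -0.04, 1.96, 0.05, -0.005, 0.001, 0.004, 2.07, -0.06, 1.96, 0.05]
```

carry_out --plan '[-0.005,0.001,0.004,2.07,-0.04,1.5,0.05,-0.005,0.001,0.004,2.07,-0.04,1.9,0.05,-0.005,0.001,0.004,2.07,-0.06,1.9,0.05,0,0,0,0,0,0,0.05,0,0,0,0,0,0,0.05]'

```text
clock: 18.82
position: [0.6558, -0.0023, 0.072]
ee_rot: [-0.002, 0.853, 0.522, -0.001]
contact_force: [0.8, -0.5, -1.0]
width: 0.0487
```

Run:
```python
from plan import *
rows(.6591,-.0135,.060,62.7,2,.05)
f,K,M=grab("wrist"); crop(f,130,130,380,350,2.8,"c19.png")
```

```text
from [ 0.6558 -0.0023  0.072 ] yaw 62.96 dp mm [  3.3 -11.2 -12. ] rot deg [-0.32 -0.02  0.26] n>= 0.27
[-0.003, -0.0, 0.002, -0.42, 0.41, 0.6, 0.05, -0.003, -0.0, 0.002, -0.42, 0.4, 0.6, 0.05]
```

View pics/c19.png

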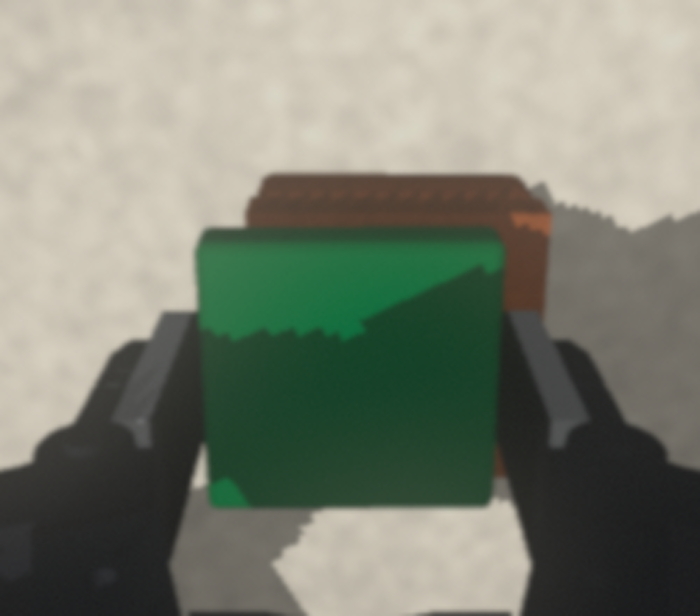

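carry_out --plan '[-0.003,0,0.002,-0.42,0.4,0,0.05,-0.003,0,0.002,-0.42,0.4,0.3,0.05,0,0,0,0,0,0.3,0.05,0,0,0,0,0,0,0.05]'

```text
clock: 19.38
position: [0.6596, -0.0162, 0.0675]
ee_rot: [0.001, 0.855, 0.519, 0.001]
contact_force: [-0.9, 0.9, 0.1]
width: 0.0496
```

Run:
```python
from plan import *
rows(.6591,-.0135,.058,62.7,2,.05)
f,K,M=grab("wrist"); crop(f,130,130,380,350,2.8,"c20.png")
```

```text
from [ 0.6596 -0.0162  0.0675] yaw 62.55 dp mm [-0.5  2.7 -9.5] rot deg [ 0.2  -0.07 -0.15] n>= 0.16
[0.002, -0.001, -0.001, 0.11, -0.09, 0.47, 0.05, 0.002, -0.001, -0.001, 0.11, -0.09, 0.47, 0.05]
```

View pics/c20.png

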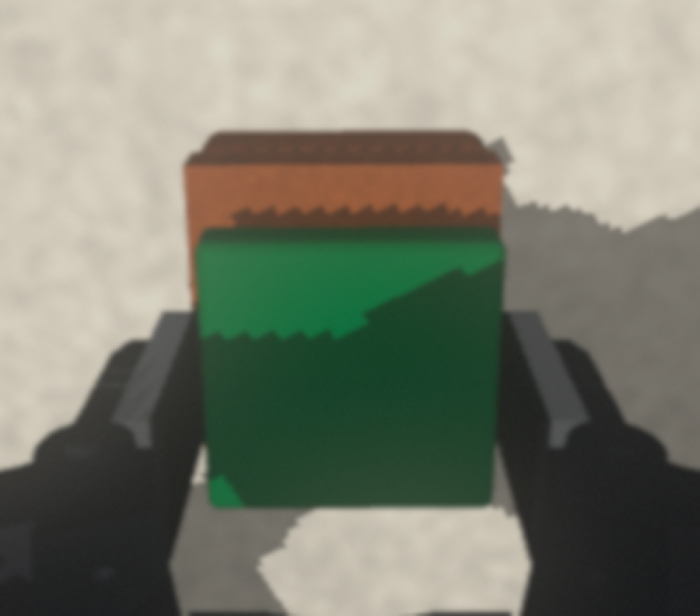

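carry_out --plan '[0.002,-0.001,-0.001,0.11,-0.09,0.2,0.05,0.001,0,-0.001,0.09,-0.09,0.3,0.05,0,0,0,0,0,0.25,0.05,0,0,0,0,0,0,0.05]'

```text
clock: 19.92
position: [0.6589, -0.0132, 0.0594]
ee_rot: [0.0, 0.854, 0.52, 0.0]
contact_force: [0.3, 0.6, -0.6]
width: 0.0492
```

Run:
```python
from plan import *
rows(.6591,-.0135,.054,62.7,1,.05)
f,K,M=grab("wrist"); crop(f,130,130,380,350,2.8,"c21.png")
```

```text
from [ 0.6589 -0.0132  0.0594] yaw 62.69 dp mm [ 0.2 -0.3 -5.4] rot deg [ 0.01 -0.01 -0.01] n>= 0.09
[0.0, -0.0, -0.0, -0.02, 0.03, 0.54, 0.05]
```

View pics/c21.png

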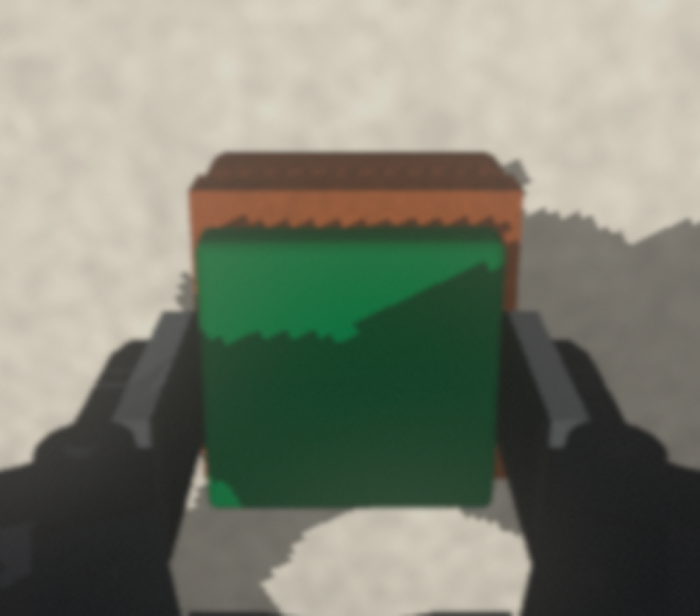

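carry_out --plan '[0,0,0,0,0.09,0.25,0.05,0,0,0,0,0,0.2,0.05,0,0,0,0,0,0,0.05]'

```text
clock: 20.35
position: [0.66, -0.0136, 0.0549]
ee_rot: [0.0, 0.854, 0.52, 0.0]
contact_force: [-0.5, 0.3, -0.7]
width: 0.0491
```

Run:
```python
from plan import *
rows(.6598,-.0139,.0539,62.7,1,.05)
f,K,M=grab("wrist"); crop(f,130,130,380,350,2.8,"c22.png")
```

```text
from [ 0.66   -0.0136  0.0549] yaw 62.69 dp mm [-0.2 -0.3 -1. ] rot deg [ 0.04 -0.02 -0.01] n>= 0.02
[0.001, -0.0, -0.0, -0.04, -0.0, 0.1, 0.05]
```

View pics/c22.png

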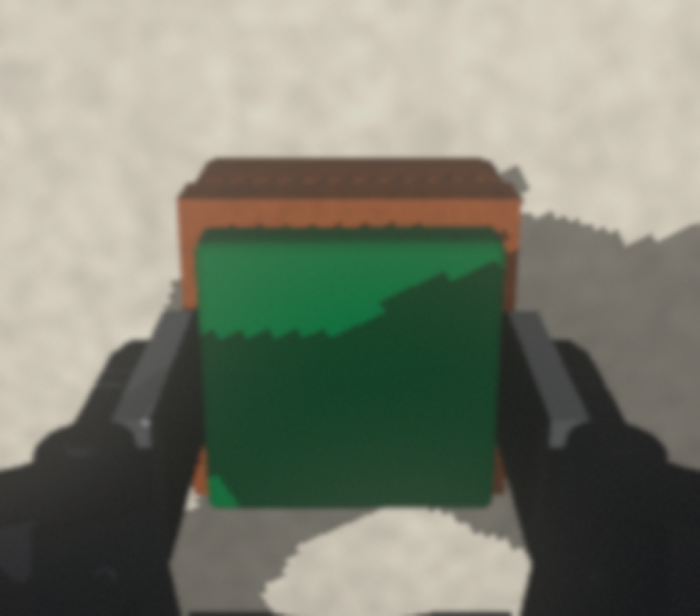

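carry_out --plan '[0,0,0,0,0,0.1,0.05,0,0,0,0,0,0.02,0.05]'

```text
clock: 20.65
position: [0.6602, -0.0136, 0.0539]
ee_rot: [0.0, 0.854, 0.52, 0.001]
contact_force: [-0.4, -0.3, -0.4]
width: 0.0491
```

carry_out --plan '[0,0,0,0,0,0,0.2,0,0,0,0,0,0,0.4,0,0,0,0,0,-0.5,0.4,0,0,0,0,0,-2,0.5,0,0,0,-2,0.6,-3,0.6,0,0,0,-3,0.6,-2,0.6,0,0,0,-2,0,0,0.6,0,0,0,0,0,0,0.6]'

```text
clock: 21.65
position: [0.6381, -0.0824, 0.1316]
ee_rot: [0.0, 0.854, 0.521, 0.001]
contact_force: [-0.1, 0.7, -0.7]
width: 0.0685
```

```bash
cat > chk.py <<'E'
from seat import *
import sys
def chk(name,near,png,rect):
    f,K,M=grab("wrist","raw_"+png); o=seat(f,K,M,name,np.array(near))
    dbg=cv2.resize(f,None,fx=4,fy=4,interpolation=cv2.INTER_CUBIC).copy()
    cv2.drawContours(dbg,[o["blank"][0]],-1,(255,255,0),1);cv2.drawContours(dbg,[o["all"][0]],-1,(0,255,0),1)
    x,y,w,h=cv2.boundingRect(o["all"][0]); c=dbg[max(0,y-40):y+h+40,max(0,x-40):x+w+40,::-1]; k=min(1.5,560/max(c.shape[:2])); cv2.imwrite("pics/"+png,cv2.resize(c,None,fx=k,fy=k))
    Rm=toolT()[:3,:3]; print("cam",M[:3,3].round(3))
    if rect:
        r=[cv2.minAreaRect((o[n][1]*1e4).astype(np.float32)) for n in("blank","all")]
        for q in r: print(np.array(q[0])/1e4,np.array(q[1])/1e4,round(q[2],2))
        d=(np.array(r[0][0])-r[1][0])/1e4
    else:
        fb=fitc(o["blank"][1]); fa=fitc(o["all"][1]); print(fb.round(4),fa.round(4)); d=fb[:2]-fa[:2]
    print("blank-mould tool mm",(Rm.T@np.r_[d,0]*1e3).round(2))
E
python3 -c "
from chk import *
print(telemetry.get_state()['clock']); chk('green',[.6593,-.0145],'d23.png',True)"
```

```text
21.65
cam [ 0.672 -0.017  0.249]
[ 0.66007739 -0.01494618] [0.04819433 0.04822737] 62.72
[ 0.65959111 -0.01508195] [0.05798085 0.05852625] 62.72
blank-mould tool mm [0.34 0.37 0.  ]
```

View pics/d23.png

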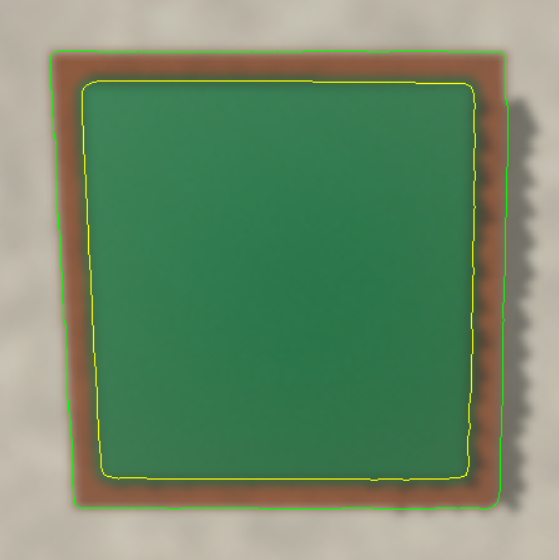

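Run:
```python
from plan import *
rows(.397,.183,.15,57,7,1)
```

```text
from [ 0.6386 -0.0818  0.1316] yaw 62.78 dp mm [-241.6  264.8   18.4] rot deg [ 0.11 -0.09  5.78] n>= 5.74
[0.0, -0.0, 0.014, 1.79, -4.8, -0.27, 1.0, 0.0, -0.0, 0.014, 1.72, -4.82, -0.27, 1.0, 0.0, -0.0, 0.014, 1.65, -4.85, -0.27, 1.0, 0.0, -0.0, 0.014, 1.58, -4.87, -0.27, 1.0, 0.0, -0.0, 0.014, 1.51, -4.89, -0.27, 1.0, 0.0, -0.0, 0.014, 1.44, -4.92, -0.26, 1.0, 0.0, -0.0, 0.014, 1.36, -4.94, -0.26, 1.0]
```

carry_out --plan '[0,0,0.014,1.8,-4.8,-0.4,1,0,0,0.014,1.7,-4.8,-0.4,1,0,0,0.014,1.65,-4.85,-0.4,1,0,0,0.014,1.6,-4.85,-0.3,1,0,0,0.014,1.5,-4.9,-0.3,1,0,0,0.014,1.4,-4.5,-0.2,1,0,0,0.014,1.2,-3.8,0,1,0,0,0,0,-1,0,1,0,0,0,0,0,0,1]'

```text
clock: 22.82
position: [0.391, 0.1926, 0.1448]
ee_rot: [-0.005, 0.878, 0.478, -0.002]
contact_force: [0.8, -0.6, -0.3]
width: 0.0857
```

Run:
```python
from blanks import *
from plan import *
f,K,M=grab("wrist","w24.png"); print(toolT()[:3,3].round(4),"cam",M[:3,3].round(3))
for n,z in(("amber",.024),("blue",.014)):
    m=meas(f,K,M,n,z,np.array([.428,.228]),big=(n=="amber")); pr(n,m)
    if n=="amber": print(fitc(m["P"]).round(4)); c=fitc(m["P"])
rows(c[0],c[1],.06,yaw_of(toolT()[:3,:3]),3,1)
crop(f,100,0,400,250,2.4,"c24.png")
```

```text
[0.3914 0.1923 0.1449] cam [0.432 0.253 0.262]
amber rect [0.4292 0.228 ] [0.062  0.0619] ang 25.9 circ [0.4294 0.2279] 0.0627
[0.4293 0.228  0.0619]
blue rect [0.4253 0.2295] [0.125  0.0624] ang 78.9 circ [0.4257 0.2317] 0.1338
from [0.3914 0.1923 0.1449] yaw 57.12 dp mm [ 37.8  35.7 -84.9] rot deg [-0.58 -0.08  0.  ] n>= 1.59
[-0.003, -0.0, 0.0, 1.68, 0.44, 2.83, 1.0, -0.003, -0.0, 0.0, 1.68, 0.43, 2.83, 1.0, -0.003, -0.0, 0.0, 1.68, 0.42, 2.83, 1.0]
```

View pics/c24.png

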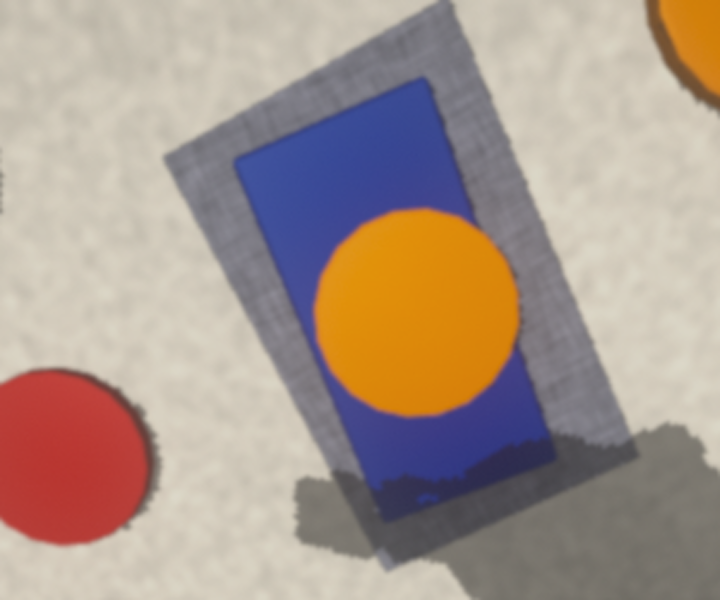

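carry_out --plan '[-0.003,0,0,1.7,0.4,2.6,1,-0.003,0,0,1.6,0.4,2.6,1,-0.003,0,0,1.2,0.4,2.6,1,0,0,0,0,0,0,1,0,0,0,0,0,0,1]'

```text
clock: 23.5
position: [0.4335, 0.2215, 0.0651]
ee_rot: [0.001, 0.88, 0.475, 0.003]
contact_force: [0.6, -0.2, 0.1]
width: 0.0853
```

Run:
```python
from plan import *
rows(.4291,.2282,.036,57,2,1)
```

```text
from [0.4335 0.2215 0.0651] yaw 56.76 dp mm [ -4.4   6.7 -29.1] rot deg [ 0.21 -0.23 -0.24] n>= 0.48
[0.002, -0.002, -0.002, 0.15, -0.37, 1.46, 1.0, 0.002, -0.002, -0.002, 0.16, -0.37, 1.46, 1.0]
```

carry_out --plan '[0.002,-0.002,-0.002,0.15,-0.37,0.2,1,0.002,-0.002,-0.002,0.15,-0.35,0.8,1,0,0,0,0,0,0.8,1,0,0,0,0,0,0,1]'

```text
clock: 24.0
position: [0.4294, 0.2278, 0.0482]
ee_rot: [0.0, 0.879, 0.477, 0.001]
contact_force: [0.2, 0.3, 0.3]
width: 0.0857
```

Run:
```python
from plan import *
rows(.4291,.2282,.036,57,1,1)
f,K,M=grab("wrist"); crop(f,100,150,410,350,2.4,"c25.png")
```

```text
from [0.4294 0.2278 0.0482] yaw 56.95 dp mm [ -0.3   0.4 -12.2] rot deg [ 0.09 -0.14 -0.05] n>= 0.2
[0.002, -0.003, -0.001, 0.01, -0.05, 1.22, 1.0]
```

View pics/c25.png

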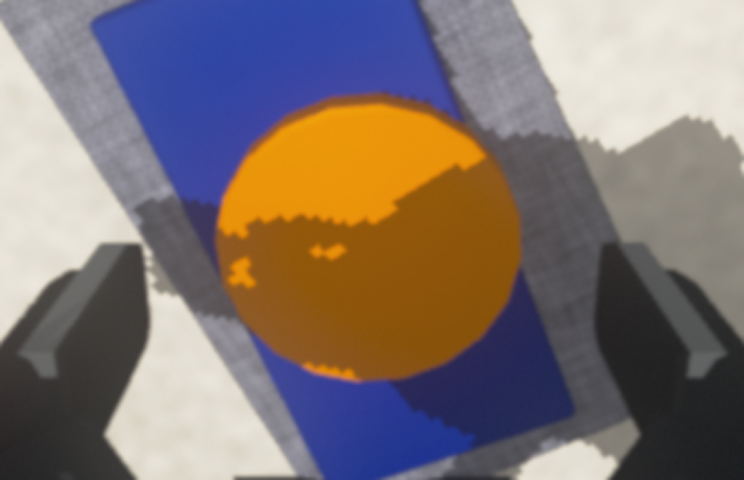

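carry_out --plan '[0.002,-0.002,0,0.02,-0.04,0.6,1,0,0,0,0,0,0.4,1,0,0,0,0,0,0,0.8]'

```text
clock: 24.42
position: [0.4295, 0.2284, 0.0379]
ee_rot: [-0.0, 0.879, 0.477, 0.0]
contact_force: [-0.0, -1.2, -0.3]
width: 0.0767
```

carry_out --plan '[0,0,0,0,0,0.2,0.65,0,0,0,0,0,0,0.4,0,0,0,0,0,0,0.35,0,0,0,0,0,0,0.35]' --force 28

```text
clock: 24.92
position: [0.4295, 0.2284, 0.036]
ee_rot: [-0.0, 0.879, 0.477, 0.0]
contact_force: [-0.4, 0.3, -0.7]
width: 0.0626
```

Run:
```python
from plan import *
s=telemetry.get_state(); print(s["position"],s["width"],s["contact_force"])
f,K,M=grab("wrist"); crop(f,100,150,410,350,2.4,"c26.png")
```

```text
[0.42952716 0.22837615 0.03600356] 0.06255101182858468 [-0.42855822  0.26645459 -0.65822159]
```

View pics/c26.png

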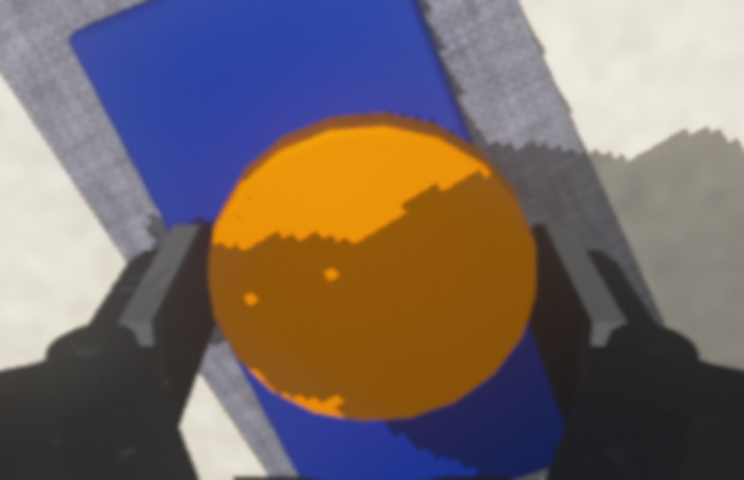

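carry_out --plan '[0,0,0,0,0,-0.4,0.35,0,0,0,0,0,-1.2,0.35,0,0,0,0,0,-2.5,0.35,0,0,0,0,0,-2.5,0.35,0,0,0,0,0,-1.5,0.35,0,0,0,0,0,0,0.35]'

```text
clock: 25.72
position: [0.4298, 0.2284, 0.1223]
ee_rot: [-0.0, 0.879, 0.477, 0.002]
contact_force: [-0.1, -0.4, -0.8]
width: 0.0625
```

Run:
```python
from plan import *
s=telemetry.get_state(); print(s["width"],s["contact_force"])
rows(.3985,-.0517,.13,57,6,.35)
f,K,M=grab("wrist","w27.png")
```

```text
0.062510409201134 [-0.09803843 -0.36742204 -0.80957191]
from [0.4298 0.2284 0.1223] yaw 56.96 dp mm [ -31.3 -280.1    7.7] rot deg [ 0.07 -0.16 -0.04] n>= 4.51
[0.0, -0.0, -0.0, -4.2, 2.11, -0.14, 0.35, 0.0, -0.0, -0.0, -4.2, 2.11, -0.14, 0.35, 0.0, -0.0, -0.0, -4.2, 2.11, -0.13, 0.35, 0.0, -0.0, -0.0, -4.2, 2.11, -0.13, 0.35, 0.0, -0.0, -0.0, -4.2, 2.11, -0.13, 0.35, 0.0, -0.0, -0.0, -4.2, 2.11, -0.13, 0.35]
```

View pics/w27.png

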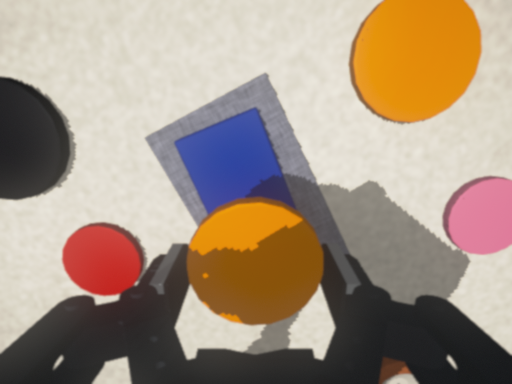

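carry_out --plan '[0,0,0,-4.2,2.1,-0.25,0.35,0,0,0,-4.2,2.1,-0.25,0.35,0,0,0,-4.2,2.1,-0.2,0.35,0,0,0,-4.2,2.1,-0.2,0.35,0,0,0,-4,2,-0.1,0.35,0,0,0,-2,1,0,0.35,0,0,0,0,0,0,0.35,0,0,0,0,0,0,0.35]'

```text
clock: 26.78
position: [0.3977, -0.031, 0.1274]
ee_rot: [-0.002, 0.879, 0.478, -0.002]
contact_force: [-0.3, -1.0, -0.4]
width: 0.0624
```

Run:
```python
from mould import *
from plan import *
f,K,M=grab("wrist","w28.png"); show(moulds(f,K,M)); print(M[:3,3].round(3))
rows(.4450,.0203,.07,57,4,.35)
```

```text
px [272.8 106.5] cen [0.4444 0.0196] rect [0.4443 0.0196] size [0.0451 0.0451] ang 6.2 area 1600.0 eqd 0.0451
[0.438 0.03  0.245]
from [ 0.3978 -0.0309  0.1274] yaw 57.12 dp mm [ 47.2  51.2 -57.4] rot deg [-0.31  0.05  0.12] n>= 1.44
[-0.001, 0.0, 0.001, 1.72, 0.3, 1.43, 0.35, -0.001, 0.0, 0.001, 1.72, 0.3, 1.43, 0.35, -0.001, 0.0, 0.001, 1.72, 0.3, 1.43, 0.35, -0.001, 0.0, 0.001, 1.72, 0.3, 1.43, 0.35]
```

View pics/w28.png

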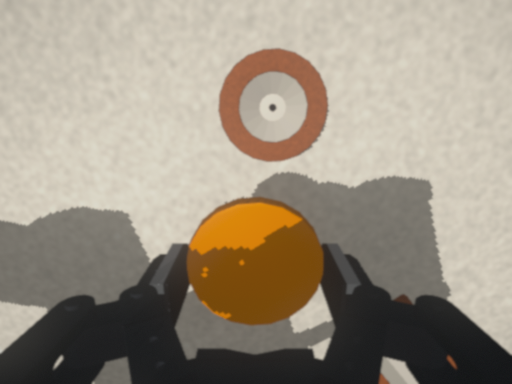

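carry_out --plan '[-0.001,0,0.001,1.7,0.3,1,0.35,-0.001,0,0.001,1.7,0.3,1.4,0.35,-0.001,0,0.001,1.7,0.3,1.4,0.35,-0.001,0,0.001,1.2,0.2,1.4,0.35,0,0,0,0,0,0,0.35,0,0,0,0,0,0,0.35]'

```text
clock: 27.58
position: [0.4424, 0.0218, 0.0726]
ee_rot: [-0.001, 0.878, 0.479, -0.001]
contact_force: [0.6, -0.4, -0.9]
width: 0.0623
```

Run:
```python
from plan import *
rows(.4445,.0202,.062,57,2,.35)
```

```text
from [0.4424 0.0218 0.0726] yaw 57.27 dp mm [  2.1  -1.6 -10.6] rot deg [-0.15  0.08  0.27] n>= 0.18
[-0.001, 0.001, 0.002, -0.01, 0.14, 0.53, 0.35, -0.001, 0.001, 0.002, -0.01, 0.14, 0.53, 0.35]
```

carry_out --plan '[-0.001,0.001,0.002,0,0.14,0.4,0.35,-0.001,0.001,0.002,0,0.13,0.6,0.35,0,0,0,0,0,0.5,0.35,0,0,0,0,0,0,0.35]'

```text
clock: 28.08
position: [0.4445, 0.0192, 0.0575]
ee_rot: [0.0, 0.879, 0.477, 0.001]
contact_force: [-0.2, 0.7, -1.8]
width: 0.0625
```

Run:
```python
from plan import *
rows(.4445,.0202,.052,57,1,.35)
f,K,M=grab("wrist"); crop(f,100,130,410,350,2.5,"c29.png")
```

```text
from [0.4445 0.0192 0.0575] yaw 56.93 dp mm [-0.   1.  -5.5] rot deg [ 0.05 -0.06 -0.07] n>= 0.09
[0.001, -0.001, -0.001, 0.08, -0.06, 0.55, 0.35]
```

View pics/c29.png

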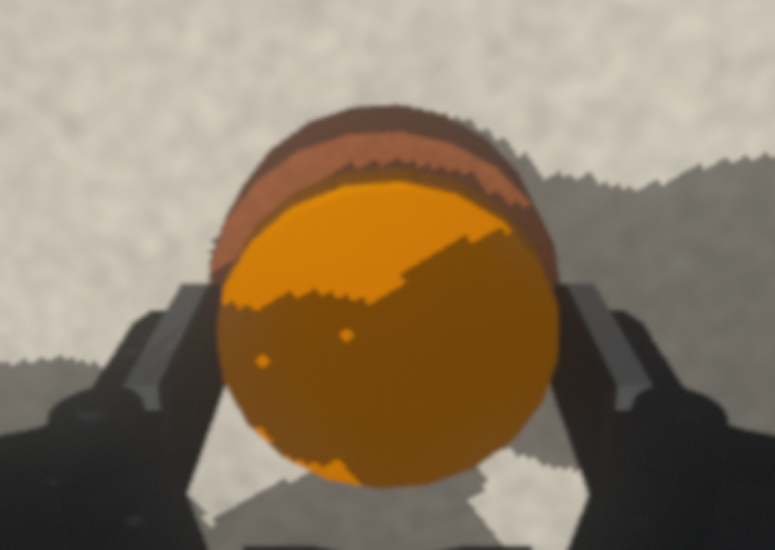

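carry_out --plan '[0.001,-0.001,-0.001,0.08,-0.07,0.25,0.35,0,0,0,0,0,0.15,0.35,0,0,0,0,0,0,0.35]'

```text
clock: 28.5
position: [0.4447, 0.0203, 0.0536]
ee_rot: [0.0, 0.879, 0.477, 0.0]
contact_force: [-0.6, 0.4, 0.1]
width: 0.0622
```

Run:
```python
from plan import *
rows(.4445,.0202,.052,57,1,.35)
f,K,M=grab("wrist"); crop(f,100,130,410,350,2.5,"c30.png")
```

```text
from [0.4447 0.0203 0.0536] yaw 56.99 dp mm [-0.2 -0.1 -1.6] rot deg [ 0.04 -0.03 -0.01] n>= 0.03
[0.001, -0.0, -0.0, -0.02, -0.02, 0.16, 0.35]
```

View pics/c30.png

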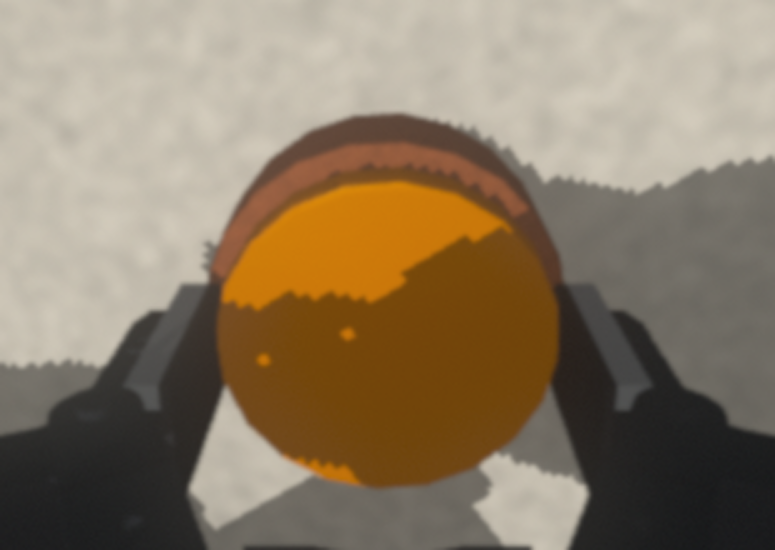

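carry_out --plan '[0,0,0,-0.02,-0.03,0.14,0.35,0,0,0,0,0,0.02,0.35]'

```text
clock: 28.8
position: [0.4445, 0.0203, 0.0521]
ee_rot: [0.0, 0.879, 0.477, 0.0]
contact_force: [-0.7, 0.3, -1.0]
width: 0.0626
```

carry_out --plan '[0,0,0,0,0,0,0.55,0,0,0,0,0,0,0.9,0,0,0,0,0,-0.5,1,0,0,0,0,0,-2,1,0,0,0,-2,0.6,-3,1,0,0,0,-3,0.6,-2,1,0,0,0,-2.5,0,0,1,0,0,0,0,0,0,1]'

```text
clock: 29.8
position: [0.4143, -0.051, 0.1316]
ee_rot: [0.002, 0.879, 0.478, 0.002]
contact_force: [0.6, -0.5, -0.2]
width: 0.0853
```

```bash
python3 -c "
from chk import *
print(telemetry.get_state()['clock']); chk('amber',[.4447,.0198],'d31.png',False)"
```

```text
29.8
cam [0.454 0.011 0.249]
[0.4446 0.0195 0.0639] [0.4446 0.0193 0.0709]
blank-mould tool mm [ 0.23 -0.14 -0.  ]
```

View pics/d31.png

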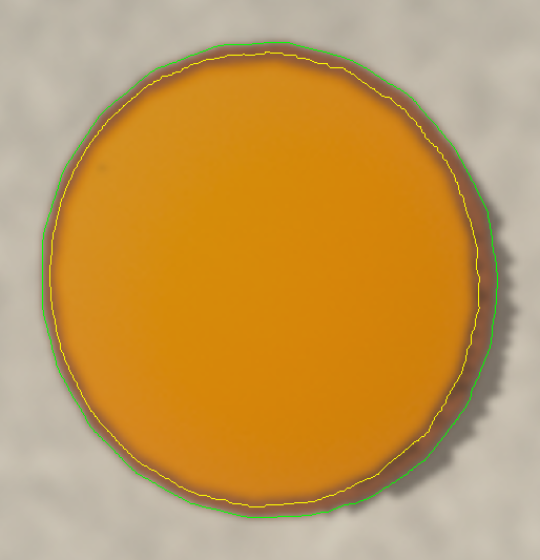

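Run:
```python
from plan import *
import blanks
from seat import *
f=cv2.imread("pics/raw_d31.png")[:,:,::-1].copy(); d=eyes.get_image("wrist"); K=d["mtx"]; M=toolT()@d["hand_eye"]
g=cv2.resize(f,None,fx=4,fy=4,interpolation=cv2.INTER_CUBIC); m=cv2.inRange(hsv(g),(15,190,60),(25,255,255))
cs,_=cv2.findContours(m,cv2.RETR_EXTERNAL,cv2.CHAIN_APPROX_NONE); 
for c in cs:
    if cv2.contourArea(c)<5000: continue
    P=onplane((c[:,0]+.5)/4-.5,K,M,.04)[:,:2]; print(fitc(P).round(4))
rows(.415,.175,.165,78.9,6,1)
```

```text
[0.4456 0.0204 0.0621]
from [ 0.4153 -0.0502  0.1315] yaw 57.15 dp mm [ -0.3 225.2  33.5] rot deg [  0.33  -0.06 -21.75] n>= 3.64
[0.001, -0.0, -0.063, 3.15, -2.04, -0.56, 1.0, 0.001, -0.0, -0.063, 3.27, -1.83, -0.56, 1.0, 0.001, -0.0, -0.063, 3.38, -1.62, -0.56, 1.0, 0.001, -0.0, -0.063, 3.48, -1.41, -0.56, 1.0, 0.001, -0.0, -0.063, 3.56, -1.19, -0.56, 1.0, 0.001, -0.0, -0.063, 3.63, -0.96, -0.56, 1.0]
```

carry_out --plan '[0,0,-0.063,3.15,-2,-0.6,1,0,0,-0.063,3.25,-1.8,-0.6,1,0,0,-0.063,3.35,-1.6,-0.6,1,0,0,-0.063,3.45,-1.4,-0.6,1,0,0,-0.063,3.4,-1.2,-0.5,1,0,0,-0.063,3,-1,-0.3,1,0,0,0,0,0,0,1,0,0,0,0,0,0,1]'

```text
clock: 30.9
position: [0.4138, 0.1791, 0.1629]
ee_rot: [0.001, 0.767, 0.642, 0.003]
contact_force: [0.1, -0.4, -0.5]
width: 0.0854
```

Run:
```python
from blanks import *
from plan import *
f,K,M=grab("wrist","w32.png"); print(toolT()[:3,3].round(4),"cam",M[:3,3].round(3))
m=meas(f,K,M,"blue",.014,np.array([.4254,.229])); pr("blue",m)
rows(m["rc"][0],m["rc"][1],.055,78.9,4,1)
```

```text
[0.4138 0.179  0.1629] cam [0.426 0.251 0.28 ]
blue rect [0.4252 0.2289] [0.1261 0.0625] ang 78.9 circ [0.425  0.2288] 0.1391
from [0.4138 0.179  0.1629] yaw 79.77 dp mm [  11.4   49.9 -107.9] rot deg [ 0.28 -0.16  0.87] n>= 1.91
[0.001, -0.001, 0.004, 1.27, 0.05, 2.7, 1.0, 0.001, -0.001, 0.004, 1.27, 0.04, 2.7, 1.0, 0.001, -0.001, 0.004, 1.28, 0.04, 2.7, 1.0, 0.001, -0.001, 0.004, 1.28, 0.04, 2.7, 1.0]
```

View pics/w32.png

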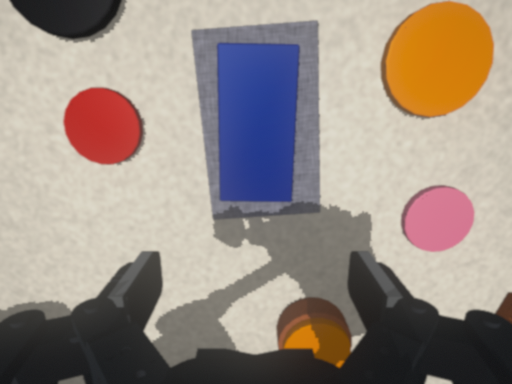

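carry_out --plan '[0.001,-0.001,0.004,1.25,0.05,2.5,1,0.001,-0.001,0.004,1.25,0.04,2.5,1,0.001,-0.001,0.004,1.2,0.04,2.5,1,0.001,-0.001,0.004,0.8,0.04,2,1,0,0,0,0,0,0,1,0,0,0,0,0,0,1]'

```text
clock: 31.7
position: [0.4265, 0.2191, 0.0658]
ee_rot: [0.002, 0.776, 0.631, -0.0]
contact_force: [0.3, -0.3, 0.0]
width: 0.0857
```

Run:
```python
from plan import *
rows(.4250,.2290,.027,78.9,2,1)
```

```text
from [0.4265 0.2191 0.0658] yaw 78.27 dp mm [ -1.5   9.9 -38.8] rot deg [ 0.13  0.15 -0.63] n>= 0.64
[0.001, 0.001, -0.006, 0.48, -0.18, 1.94, 1.0, 0.001, 0.001, -0.006, 0.47, -0.17, 1.94, 1.0]
```

carry_out --plan '[0.001,0.001,-0.006,0.45,-0.17,0.5,1,0.001,0.001,-0.006,0.45,-0.17,1,1,0,0,0,0,0,0.9,1,0,0,0,0,0,0,1]'

```text
clock: 32.2
position: [0.4258, 0.2287, 0.0419]
ee_rot: [0.001, 0.772, 0.636, 0.001]
contact_force: [-1.0, 1.0, -0.2]
width: 0.0855
```

Run:
```python
from plan import *
rows(.4250,.2290,.027,78.9,1,1)
f,K,M=grab("wrist"); crop(f,100,100,410,350,2.3,"c33.png")
```

```text
from [0.4258 0.2287 0.0419] yaw 78.93 dp mm [ -0.8   0.3 -14.9] rot deg [ 0.17 -0.07  0.03] n>= 0.24
[0.003, -0.001, 0.001, 0.02, -0.09, 1.49, 1.0]
```

carry_out --plan '[0.002,-0.001,0,0.02,-0.07,0.6,1,0,0,0,0,0,0.5,1,0,0,0,0,0,0,0.8]'

```text
clock: 32.62
position: [0.4256, 0.2292, 0.0306]
ee_rot: [0.001, 0.772, 0.636, 0.001]
contact_force: [-0.2, 0.1, -0.1]
width: 0.0767
```

Run:
```python
from plan import *
rows(.4250,.2290,.0265,78.9,1,.65)
```

```text
from [0.4256 0.2292 0.0306] yaw 78.94 dp mm [-0.6 -0.2 -4.1] rot deg [ 0.11 -0.04  0.04] n>= 0.07
[0.002, -0.001, 0.001, -0.03, -0.06, 0.41, 0.65]
```

carry_out --plan '[0.002,0,0,-0.03,-0.05,0.36,0.7,0,0,0,0,0,0,0.6,0,0,0,0,0,0,0.4,0,0,0,0,0,0,0.4,0,0,0,0,0,0,0.4]' --force 40

```text
clock: 33.25
position: [0.4251, 0.229, 0.0273]
ee_rot: [-0.0, 0.772, 0.636, 0.0]
contact_force: [0.2, 0.4, -0.3]
width: 0.0624
```

Run:
```python
from plan import *
from blanks import *
s=telemetry.get_state(); print(s["position"],s["width"],s["contact_force"])
f,K,M=grab("wrist","w34.png"); T=toolT()
m=meas(f,K,M,"blue",.014,T[:2,3]); pr("blue",m)
print("rel tool mm",(T[:3,:3].T@np.r_[m["rc"]-T[:2,3],0]*1e3).round(2))
# image extents of blue rows at mid column
b=mask(hsv(f),"blue"); 
for c in (235,250,265): r=np.nonzero(b[:,c])[0]; print(c,r.min(),r.max())
for r_ in (120,160,200): c=np.nonzero(b[r_])[0]; print("row",r_,c.min(),c.max())
```

```text
[0.42511676 0.22897914 0.02731179] 0.06241856576829067 [ 0.23622243  0.37662972 -0.29803002]
blue rect [0.4263 0.2344] [0.1167 0.0631] ang 79.2 circ [0.4259 0.234 ] 0.1311
rel tool mm [5.55 0.13 0.01]
235 124 351
250 124 354
265 124 353Traceback (most recent call last):
  File "<stdin>", line 10, in <module>
    return umr_minimum(a, axis, None, out, keepdims, initial, where)
ValueError: zero-size array to reduction operation minimum which has no identity
```

carry_out --plan '[0,0,0,0,0,-0.3,0.4,0,0,0,0,0,-0.8,0.4,0,0,0,0,0,-1.8,0.4,0,0,0,0,0,-2.5,0.4,0,0,0,0,0,-2.5,0.4,0,0,0,0,0,-1,0.4,0,0,0,0,0,0,0.4]'

```text
clock: 34.17
position: [0.4243, 0.2286, 0.1199]
ee_rot: [-0.001, 0.772, 0.636, -0.0]
contact_force: [0.1, -0.7, -1.8]
width: 0.0627
```

```bash
cat > held.py <<'E'
from seat import *
def line_pts(pts): 
    vx,vy,x0,y0=cv2.fitLine(pts.astype(np.float32)*1000,cv2.DIST_HUBER,0,.3,.01).ravel(); return np.array([vx,vy]),np.array([x0,y0])/1000
E
python3 - <<'E'
from plan import *
from blanks import *
s=telemetry.get_state(); print(s["position"],s["width"],s["contact_force"])
f,K,M=grab("wrist","w35.png"); T=toolT()
b=mask(hsv(f),"blue")
for c in (235,250,265): r=np.nonzero(b[:,c])[0]; print(c,r.min(),r.max())
for r_ in (130,160,200,230): c=np.nonzero(b[r_])[0]; print("row",r_,c.min(),c.max())
# side view check: is blue level & clear of mat
f,K,M=grab("side"); b=mask(hsv(f),"blue"); ys,xs=np.nonzero(b); print("side blue bbox",xs.min(),xs.max(),ys.min(),ys.max())
rows(.4296,-.2478,.115,95,10,.4)
E
```

```text
[0.42427306 0.22855908 0.11988474] 0.06268100659542883 [ 0.07955958 -0.74938591 -1.81758582]
235 124 351
250 124 354
265 124 352
row 130 179 330
row 160 181 328
row 200 184 326
row 230 186 324
side blue bbox 242 415 64 258
from [0.4236 0.2283 0.1189] yaw 78.93 dp mm [   6.  -476.1   -3.9] rot deg [ -0.19   0.04 -16.07] n>= 7.62
[-0.0, 0.0, -0.028, -4.66, 0.97, 0.04, 0.4, -0.0, 0.0, -0.028, -4.69, 0.84, 0.04, 0.4, -0.0, 0.0, -0.028, -4.71, 0.71, 0.04, 0.4, -0.0, 0.0, -0.028, -4.73, 0.58, 0.04, 0.4, -0.0, 0.0, -0.028, -4.74, 0.45, 0.04, 0.4, -0.0, 0.0, -0.028, -4.75, 0.31, 0.04, 0.4, -0.0, 0.0, -0.028, -4.76, 0.18, 0.04, 0.4, -0.0, 0.0, -0.028, -4.76, 0.05, 0.04, 0.4, -0.0, 0.0, -0.028, -4.76, -0.09, 0.04, 0.4, -0.0, 0.0, -0.028, -4.76, -0.22, 0.04, 0.4]
```

carry_out --plan '[0,0,-0.028,-3,0.6,-0.2,0.4,0,0,-0.028,-4.5,0.85,-0.2,0.4,0,0,-0.028,-4.6,0.7,-0.2,0.4,0,0,-0.028,-4.7,0.6,-0.2,0.4,0,0,-0.028,-4.7,0.45,-0.2,0.4,0,0,-0.028,-4.7,0.3,-0.2,0.4,0,0,-0.028,-4.7,0.2,-0.2,0.4,0,0,-0.028,-4.7,0.05,-0.2,0.4,0,0,-0.028,-4.5,-0.1,0,0.4,0,0,-0.028,-3,-0.2,0,0.4]'

```text
clock: 35.52
position: [0.4272, -0.2159, 0.1249]
ee_rot: [-0.009, 0.67, 0.742, -0.005]
contact_force: [-0.0, 0.2, -1.2]
width: 0.0623
```

carry_out --plan '[0,0,0,-1.5,0,0,0.4,0,0,0,0,0,0,0.4,0,0,0,0,0,0,0.4]'

```text
clock: 35.9
position: [0.4275, -0.2309, 0.1224]
ee_rot: [-0.012, 0.672, 0.74, -0.005]
contact_force: [-0.0, 0.6, -0.7]
width: 0.0625
```

Run:
```python
from plan import *
from blanks import *
rows(.4296,-.2478,.085,95,3,.4)
f,K,M=grab("wrist","w36.png"); b=mask(hsv(f),"blue"); print([np.nonzero(b[:,c])[0].min() for c in (235,250,265)], telemetry.get_state()["width"])
```

```text
from [ 0.4275 -0.2309  0.1224] yaw 95.55 dp mm [  2.1 -16.9 -37.4] rot deg [-1.32 -0.59  0.56] n>= 0.66
[-0.008, -0.003, 0.003, -0.58, 0.04, 1.24, 0.4, -0.008, -0.003, 0.003, -0.58, 0.04, 1.24, 0.4, -0.008, -0.003, 0.003, -0.57, 0.03, 1.24, 0.4]
[np.int64(125), np.int64(125), np.int64(125)] 0.062357208236187754
```

carry_out --plan '[-0.008,-0.003,0.003,-0.55,0.04,1,0.4,-0.008,-0.003,0.003,-0.55,0.04,1.2,0.4,-0.008,-0.003,0.003,-0.5,0.04,1.2,0.4,0,0,0,0,0,0,0.4,0,0,0,0,0,0,0.4]'

```text
clock: 36.58
position: [0.4297, -0.2432, 0.0863]
ee_rot: [-0.0, 0.674, 0.739, 0.001]
contact_force: [0.3, 0.8, -1.2]
width: 0.0628
```

Run:
```python
from plan import *
rows(.4296,-.2478,.064,95,2,.4)
```

```text
from [ 0.4297 -0.2432  0.0863] yaw 95.31 dp mm [ -0.1  -4.6 -22.3] rot deg [ 0.11 -0.1   0.31] n>= 0.36
[0.001, -0.001, 0.003, -0.23, -0.03, 1.12, 0.4, 0.001, -0.001, 0.003, -0.23, -0.03, 1.12, 0.4]
```

carry_out --plan '[0.001,-0.001,0.003,-0.23,-0.02,0.5,0.4,0.001,-0.001,0.003,-0.22,-0.02,0.9,0.4,0,0,0,0,0,0.7,0.4,0,0,0,0,0,0,0.4]'

```text
clock: 37.08
position: [0.4302, -0.2479, 0.0645]
ee_rot: [0.001, 0.676, 0.737, -0.0]
contact_force: [0.2, 0.1, -2.1]
width: 0.0625
```

```bash
cat > held.py <<'E'
from seat import *
from plan import *
def edges(f,K,M,T,zt,zb,show=True):
    """blue outline on plane zt (blank top), terracotta outer outline on plane .03, in tool xy mm"""
    k=4; g=cv2.resize(f,None,fx=k,fy=k,interpolation=cv2.INTER_CUBIC); H=hsv(g)
    b=mask(H,"blue"); t=cv2.inRange(H,(2,80,20),(16,235,255))
    al=cv2.morphologyEx(b|t,cv2.MORPH_CLOSE,np.ones((9,9)))
    def tool(uv,z): 
        P=onplane(uv,K,M,z); return ((P-T[:3,3])@T[:3,:3])[:,:2]*1e3
    res={}
    for nm,mm,z in(("blank",b,zt),("mould",al,zb)):
        L=[];Rr=[]
        for row in range(130,225,4):
            c=np.nonzero(mm[row*k])[0]
            c=c[(c>100*k)&(c<400*k)]
            if len(c)<50: continue
            L.append((c.min()/k,row)); Rr.append((c.max()/k,row))
        F=[]
        for col in range(200,312,6):
            r=np.nonzero(mm[:200*k,col*k])[0]
            if len(r): F.append((col,r.min()/k))
        out=[]
        for q,a in((L,"L"),(Rr,"R"),(F,"F")):
            if len(q)<4: out.append(None); continue
            P=tool(np.array(q),z)
            if a=="F": p=np.polyfit(P[:,1],P[:,0],1); out.append((round(np.median(P[:,0]),2),round(np.degrees(p[0]),2)))
            else: p=np.polyfit(P[:,0],P[:,1],1); out.append((round(np.polyval(p,30),2),round(np.degrees(p[0]),2),round(float(np.std(P[:,1]-np.polyval(p,P[:,0]))),2)))
        res[nm]=out; print(nm,"L@x30",out[0],"R",out[1],"F",out[2])
    return res
E
python3 - <<'E'
from held import *
rows(.4296,-.2478,.058,95,1,.4)
T=toolT(); f,K,M=grab("wrist","w37.png"); z=T[2,3]
edges(f,K,M,T,z-.0233+.01,.03)
E
```

```text
from [ 0.4302 -0.2479  0.0645] yaw 94.98 dp mm [-0.6  0.1 -6.5] rot deg [ 0.04  0.06 -0.02] n>= 0.1
[0.001, 0.001, -0.0, 0.01, -0.06, 0.65, 0.4]
blank L@x30 (np.float64(-30.8), np.float64(-0.01), 0.05) R (np.float64(30.7), np.float64(-0.17), 0.05) F (np.float64(63.56), np.float64(-0.18))
mould L@x30 (np.float64(-35.77), np.float64(0.03), 0.05) R (np.float64(35.7), np.float64(-0.17), 0.06) F (np.float64(68.3), np.float64(0.13))
```

carry_out --plan '[0,0,0,0,0,0.4,0.4,0,0,0,0,0,0.4,0.4,0,0,0,0,0,0,0.4]'

```text
clock: 37.5
position: [0.4306, -0.2482, 0.0565]
ee_rot: [0.001, 0.676, 0.737, -0.0]
contact_force: [-0.1, -0.0, -1.5]
width: 0.0623
```

Run:
```python
from held import *
rows(.4302,-.2479,.0535,95,1,.4)
T=toolT(); f,K,M=grab("wrist","w38.png"); z=T[2,3]
edges(f,K,M,T,z-.0233+.01,.03)
```

```text
from [ 0.4306 -0.2482  0.0565] yaw 94.99 dp mm [-0.4  0.3 -3. ] rot deg [ 0.09  0.12 -0.01] n>= 0.05
[0.002, 0.002, -0.0, 0.03, -0.04, 0.3, 0.4]
blank L@x30 (np.float64(-30.87), np.float64(0.08), 0.04) R (np.float64(30.73), np.float64(-0.23), 0.05) F (np.float64(63.57), np.float64(-0.16))
mould L@x30 (np.float64(-36.73), np.float64(-0.35), 0.04) R (np.float64(33.84), np.float64(-0.23), 0.06) F (np.float64(68.77), np.float64(0.12))
```

carry_out --plan '[0.002,0.002,0,0.03,-0.06,0.12,0.4,0,0,0,0,0,0,0.4]'

```text
clock: 37.8
position: [0.4301, -0.2481, 0.0555]
ee_rot: [0.0, 0.676, 0.737, -0.0]
contact_force: [0.2, -0.4, -1.6]
width: 0.0625
```

Run:
```python
from held import *
rows(.4300,-.2479,.0535,95,1,.4)
T=toolT(); f,K,M=grab("wrist","w39.png"); z=T[2,3]
edges(f,K,M,T,z-.0233+.01,.03)
g=hsv(f)
for r in (140,170,200): print(r,[tuple(int(v) for v in g[r,c]) for c in (162,166,170,174,178)],[tuple(int(v) for v in g[r,c]) for c in (330,334,338,342,346)])
```

```text
from [ 0.4301 -0.2481  0.0555] yaw 94.98 dp mm [-0.1  0.2 -2. ] rot deg [ 0.    0.02 -0.02] n>= 0.03
[0.0, 0.0, -0.0, 0.02, -0.01, 0.2, 0.4]
blank L@x30 (np.float64(-30.87), np.float64(0.06), 0.03) R (np.float64(30.83), np.float64(-0.29), 0.03) F (np.float64(63.56), np.float64(-0.05))
mould L@x30 (np.float64(-36.26), np.float64(-0.36), 0.04) R (np.float64(34.46), np.float64(-1.15), 0.55) F (np.float64(68.59), np.float64(0.06))
140 [(21, 25, 133), (21, 25, 131), (18, 25, 131), (10, 120, 104), (133, 81, 76)] [(120, 113, 140), (16, 34, 220), (20, 17, 231), (20, 17, 230), (20, 16, 233)]
170 [(20, 23, 132), (22, 22, 130), (20, 23, 131), (14, 35, 123), (7, 110, 95)] [(179, 75, 157), (19, 15, 231), (20, 16, 233), (20, 16, 233), (20, 17, 231)]
200 [(21, 24, 136), (18, 24, 136), (23, 23, 131), (19, 22, 127), (9, 96, 104)] [(15, 39, 217), (20, 17, 231), (21, 15, 232), (20, 16, 233), (20, 16, 233)]
```

Run:
```python
from held import *
f=cv2.imread("pics/w39.png")[:,:,::-1].copy(); d=eyes.get_image("wrist"); K=d["mtx"]; T=toolT(); M=T@d["hand_eye"]
print(T[:3,3].round(4))
for r in (140,170,200): print(r,[tuple(int(v) for v in f[r,c]) for c in range(170,186,1)]); print("   ",[tuple(int(v) for v in f[r,c]) for c in range(322,338,1)])
def pt(x,y,zw): p=T[:3,3]+T[:3,:3]@np.array([x,y,0]); p[2]=zw; return proj(p,K,M)[0].round(1)
zt=T[2,3]-.0233+.01
for x in (.03,.05,.06): print(x,"rim",pt(x,-.036,.03),pt(x,.036,.03),"blank mid",pt(x,-.032,zt-.005),pt(x,.032,zt-.005),"base",pt(x,-.036,0),pt(x,.036,0))
```

```text
[ 0.4302 -0.2482  0.0556]
140 [(131, 126, 118), (128, 120, 111), (120, 104, 93), (110, 83, 70), (104, 71, 55), (101, 67, 52), (96, 64, 54), (83, 59, 63), (62, 52, 76), (47, 48, 84), (43, 47, 88), (41, 47, 89), (43, 48, 90), (42, 48, 90), (40, 47, 90), (41, 47, 90)]
    [(69, 79, 159), (70, 79, 159), (70, 79, 159), (70, 80, 159), (72, 81, 159), (73, 82, 159), (72, 81, 156), (74, 80, 150), (78, 79, 140), (102, 85, 125), (144, 107, 113), (187, 154, 141), (220, 206, 191), (231, 225, 214), (232, 227, 217), (232, 227, 217)]
170 [(131, 127, 119), (131, 127, 120), (131, 126, 119), (130, 125, 117), (123, 114, 106), (111, 92, 82), (102, 72, 60), (98, 65, 52), (95, 63, 54), (84, 59, 63), (64, 53, 76), (46, 47, 84), (39, 45, 87), (39, 46, 89), (40, 47, 91), (39, 46, 91)]
    [(63, 76, 159), (63, 76, 159), (64, 77, 159), (65, 77, 159), (66, 77, 156), (67, 76, 149), (76, 77, 139), (111, 86, 124), (157, 111, 113), (196, 157, 142), (221, 205, 189), (229, 223, 213), (231, 226, 217), (232, 227, 217), (232, 227, 217), (232, 228, 218)]
200 [(131, 128, 119), (130, 127, 119), (129, 125, 118), (128, 124, 117), (127, 123, 116), (127, 122, 114), (123, 115, 107), (113, 97, 87), (104, 77, 65), (101, 68, 56), (99, 65, 54), (91, 61, 62), (69, 53, 75), (47, 47, 84), (40, 46, 88), (38, 46, 89)]
    [(61, 75, 158), (63, 75, 158), (63, 75, 155), (64, 74, 148), (73, 73, 137), (111, 85, 122), (158, 111, 110), (193, 154, 137), (217, 200, 184), (226, 220, 208), (229, 224, 214), (230, 225, 215), (231, 226, 216), (232, 227, 217), (232, 227, 217), (232, 227, 217)]
0.03 rim [178.3 195.1] [331.7 195. ] blank mid [183.5 199.8] [326.6 199.8] base [190.5 179.5] [319.3 179.5]
0.05 rim [175.2 152.6] [334.8 152.6] blank mid [180.4 155.4] [329.6 155.4] base [188.4 143.6] [321.4 143.6]
0.06 rim [173.5 130.1] [336.5 130.1] blank mid [178.8 131.8] [331.2 131.7] base [187.2 124.7] [322.6 124.7]
```

carry_out --plan '[0,0,0,0,-0.08,0.1,0.4,0,0,0,0,0,0,0.4]'

```text
clock: 38.15
position: [0.4294, -0.2482, 0.0546]
ee_rot: [0.0, 0.676, 0.737, -0.0]
contact_force: [-0.5, 1.0, -2.4]
width: 0.0622
```

```bash
cat > strips.py <<'E'
from held import *
T=toolT(); f,K,M=grab("wrist","w40.png"); print(T[:3,3].round(4),round(yaw_of(T[:3,:3]),2))
for r in (140,170,200): print(r,[tuple(int(v) for v in f[r,c]) for c in range(171,186,1)]); print("   ",[tuple(int(v) for v in f[r,c]) for c in range(323,338,1)])
edges(f,K,M,T,T[2,3]-.0233+.01,.03)
E
python3 strips.py
```

```text
[ 0.4294 -0.2482  0.0546] 94.98
140 [(131, 127, 119), (128, 122, 112), (122, 108, 98), (111, 86, 74), (104, 72, 58), (97, 65, 54), (83, 59, 63), (63, 53, 76), (46, 48, 84), (43, 47, 88), (41, 47, 89), (41, 47, 89), (41, 48, 89), (40, 46, 89), (41, 47, 90)]
    [(68, 78, 158), (69, 78, 159), (70, 79, 159), (70, 80, 159), (71, 80, 158), (71, 79, 156), (72, 78, 149), (77, 78, 139), (104, 84, 124), (142, 97, 105), (166, 108, 90), (177, 118, 95), (194, 153, 134), (219, 202, 185), (230, 223, 212)]
170 [(131, 127, 119), (131, 127, 120), (131, 127, 118), (130, 125, 118), (125, 116, 107), (112, 93, 84), (102, 73, 61), (96, 65, 55), (84, 60, 64), (63, 52, 76), (46, 47, 84), (39, 44, 87), (40, 47, 90), (40, 46, 90), (38, 46, 90)]
    [(63, 76, 159), (64, 76, 159), (65, 77, 159), (66, 77, 156), (67, 76, 149), (75, 76, 138), (108, 84, 123), (153, 101, 104), (177, 112, 92), (187, 123, 98), (202, 158, 138), (221, 205, 188), (229, 223, 213), (231, 226, 217), (232, 227, 217)]
200 [(131, 128, 120), (130, 126, 118), (130, 125, 118), (128, 124, 117), (128, 124, 116), (126, 122, 115), (123, 115, 107), (114, 97, 88), (105, 77, 66), (99, 68, 56), (89, 61, 62), (69, 54, 75), (47, 48, 84), (39, 46, 87), (38, 46, 89)]
    [(63, 76, 158), (63, 74, 155), (63, 73, 147), (73, 72, 136), (111, 83, 120), (155, 101, 101), (176, 111, 90), (183, 120, 96), (198, 156, 136), (218, 201, 185), (227, 220, 209), (229, 224, 214), (230, 226, 216), (231, 227, 217), (232, 227, 217)]
blank L@x30 (np.float64(-30.86), np.float64(0.02), 0.04) R (np.float64(30.85), np.float64(-0.29), 0.04) F (np.float64(63.56), np.float64(0.01))
mould L@x30 (np.float64(-35.57), np.float64(-0.29), 0.04) R (np.float64(35.73), np.float64(-0.21), 0.05) F (np.float64(68.63), np.float64(0.1))
```

carry_out --plan '[0,0,0,0,0,0.1,0.4,0,0,0,0,0,0.03,0.4,0,0,0,0,0,0,0.4]'

```text
clock: 38.58
position: [0.4295, -0.2483, 0.0534]
ee_rot: [0.001, 0.676, 0.737, -0.0]
contact_force: [-0.2, 0.2, -1.6]
width: 0.0626
```

```bash
python3 strips.py | tail -2; python3 -c "
from h import *
s=telemetry.get_state(); print(s['position'],s['contact_force'],s['width'])"
```

```text
blank L@x30 (np.float64(-30.88), np.float64(0.07), 0.04) R (np.float64(30.86), np.float64(-0.19), 0.05) F (np.float64(63.56), np.float64(0.03))
mould L@x30 (np.float64(-35.68), np.float64(-0.26), 0.04) R (np.float64(35.6), np.float64(-0.27), 0.04) F (np.float64(68.77), np.float64(0.07))
[ 0.42954235 -0.24833421  0.05336532] [-0.16837244  0.17096647 -2.0393094 ] 0.06212469274282214
```

carry_out --plan '[0,0,0,0,0,0.05,0.4,0,0,0,0,0,0,0.4]'

```text
clock: 38.88
position: [0.4296, -0.2483, 0.0534]
ee_rot: [0.001, 0.676, 0.737, -0.0]
contact_force: [0.2, 1.2, -1.8]
width: 0.0626
```

carry_out --plan '[0,0,0,0,0,0.03,0.4,0,0,0,0,0,0,0.4]'

```text
clock: 39.12
position: [0.4296, -0.2484, 0.0533]
ee_rot: [0.001, 0.676, 0.737, -0.0]
contact_force: [0.1, 0.1, -0.3]
width: 0.0629
```

carry_out --plan '[0,0,0,0,0,0.04,0.4,0,0,0,0,0,0,0.4]'

```text
clock: 39.38
position: [0.4296, -0.2484, 0.0533]
ee_rot: [0.001, 0.676, 0.737, -0.0]
contact_force: [0.5, -0.3, 0.7]
width: 0.0621
```

Contact is carrying the weight now (vertical force rose from −2 to +0.7 N). Releasing gently.

carry_out --plan '[0,0,0,0,0,0,0.55,0,0,0,0,0,0,0.8,0,0,0,0,0,0,1,0,0,0,0,0,-0.5,1,0,0,0,0,0,-2,1,0,0,0,0,0,-3,1,0,0,0,-2,0,-3,1,0,0,0,-3,0.5,-3,1,0,0,0,-3,0.5,0,1,0,0,0,0,0,0,1]'

```text
clock: 40.62
position: [0.4471, -0.329, 0.1735]
ee_rot: [0.002, 0.675, 0.738, -0.0]
contact_force: [0.0, 0.1, -0.3]
width: 0.0855
```

```bash
cat > final.py <<'E'
from chk import *
print(telemetry.get_state()['clock'],telemetry.get_state()['position'])
chk('blue',[.4296,-.248],'d41.png',True)
f=cv2.imread("pics/raw_d41.png")[:,:,::-1]
E
python3 final.py
```

```text
40.625 [ 0.44714326 -0.32898169  0.17353425]
cam [ 0.44  -0.256  0.291]
[ 0.42961528 -0.25150688] [0.06277893 0.11961616] 5.08
[ 0.4297373  -0.25230691] [0.07275861 0.12665605] 5.28
blank-mould tool mm [ 0.81 -0.05 -0.  ]
```

carry_out --plan '[0,0,0,2,0,-3,1,0,0,0,0,0,0,1,0,0,0,0,0,0,1]'

```text
clock: 41.05
position: [0.4428, -0.3039, 0.2021]
ee_rot: [-0.002, 0.675, 0.738, 0.0]
contact_force: [-0.1, -0.0, -0.6]
width: 0.0853
```

```bash
python3 final.py
python3 - <<'E'
from seat import *
f=cv2.imread("pics/raw_d41.png")[:,:,::-1].copy(); b=mask(hsv(f),"blue"); ys,xs=np.nonzero(b); print(xs.min(),xs.max(),ys.min(),ys.max())
# scene & side: all four blanks versus their moulds
from blanks import *
for n in("scene","side"):
    f,K,M=grab(n)
    for c,near in(("red",(.603,-.247)),("green",(.6593,-.0147)),("amber",(.4446,.0195)),("blue",(.4296,-.248))):
        m=meas(f,K,M,c,.04,np.array(near),big=True)
        if m is None: print(n,c,None); continue
        print(n,c,m["rc"].round(4),m["rs"].round(4),round(m["ang"],1))
E
```

```text
41.05 [ 0.4428279  -0.30389921  0.20206463]
cam [ 0.436 -0.231  0.32 ]
[ 0.4296127  -0.24850686] [0.06207086 0.12570649] 5.02
[ 0.42928906 -0.24747993] [0.07285769 0.13596569] 5.15
blank-mould tool mm [-1.05  0.23 -0.  ]
207 283 40 190
scene red [ 0.6045 -0.2464] [0.0367 0.0402] 63.0
scene green [ 0.6608 -0.0152] [0.0482 0.0519] 62.9
scene amber [0.4523 0.0161] [0.0637 0.0804] 70.3
scene blue [ 0.4308 -0.2473] [0.0682 0.1276] 5.0
side red [ 0.5979 -0.2365] [0.0363 0.0516] 9.6
side green [ 0.6566 -0.0085] [0.0543 0.0558] 62.7
side amber [0.4417 0.0287] [0.0626 0.0759] 9.9
side blue [ 0.4275 -0.2401] [0.0632 0.1364] 5.1
```

Run:
```python
from held import *
T=toolT(); f,K,M=grab("wrist","w42.png"); print(T[:3,3].round(4),yaw_of(T[:3,:3]))
for c in (225,245,265):
    print(c,"front",[(r,*[int(v) for v in f[r,c]]) for r in range(28,46)]); print("  rear",[(r,*[int(v) for v in f[r,c]]) for r in range(184,202)])
a=np.radians(95.05); u=np.array([np.cos(a),np.sin(a)]); c0=np.array([.4296,-.2481])
for s in (1,-1):
    print("rim end",proj(np.r_[c0+s*.068*u,.03],K,M).round(1),"base",proj(np.r_[c0+s*.068*u,0],K,M).round(1),"blank mid",proj(np.r_[c0+s*.064*u,.035],K,M).round(1),"blank top-1mm",proj(np.r_[c0+s*.063*u,.04],K,M).round(1))
```

```text
[ 0.4431 -0.3045  0.2021] 95.08483785158036
225 front [(28, 214, 208, 193), (29, 214, 208, 193), (30, 215, 208, 194), (31, 214, 207, 192), (32, 208, 194, 178), (33, 189, 159, 141), (34, 169, 120, 97), (35, 159, 99, 73), (36, 154, 94, 72), (37, 138, 88, 88), (38, 99, 76, 116), (39, 67, 75, 143), (40, 63, 81, 158), (41, 63, 83, 163), (42, 63, 83, 163), (43, 63, 84, 163), (44, 63, 83, 163), (45, 63, 84, 163)]
  rear [(184, 44, 49, 83), (185, 45, 49, 83), (186, 45, 49, 83), (187, 46, 50, 83), (188, 46, 50, 83), (189, 49, 51, 81), (190, 63, 58, 77), (191, 91, 83, 84), (192, 116, 110, 104), (193, 125, 121, 113), (194, 125, 121, 114), (195, 123, 120, 112), (196, 122, 119, 111), (197, 121, 118, 110), (198, 122, 118, 110), (199, 123, 119, 112), (200, 124, 120, 112), (201, 124, 120, 112)]
245 front [(28, 206, 199, 186), (29, 207, 201, 187), (30, 208, 201, 188), (31, 208, 201, 186), (32, 200, 185, 170), (33, 182, 149, 131), (34, 166, 114, 91), (35, 161, 100, 75), (36, 158, 98, 76), (37, 143, 92, 89), (38, 104, 80, 115), (39, 71, 77, 141), (40, 65, 82, 157), (41, 66, 85, 162), (42, 65, 83, 161),
[... 696 characters left out ...]
41), (40, 69, 84, 156), (41, 69, 86, 160), (42, 68, 86, 161), (43, 68, 85, 160), (44, 69, 85, 160), (45, 68, 85, 160)]
  rear [(184, 54, 57, 88), (185, 55, 58, 88), (186, 54, 57, 88), (187, 55, 58, 87), (188, 55, 58, 88), (189, 57, 59, 86), (190, 68, 65, 82), (191, 94, 87, 88), (192, 120, 114, 108), (193, 143, 138, 129), (194, 175, 169, 158), (195, 204, 197, 183), (196, 215, 209, 194), (197, 216, 210, 195), (198, 216, 210, 195), (199, 216, 211, 195), (200, 216, 210, 194), (201, 215, 209, 193)]
rim end [[244.9  33.3]] base [[245.9  39.8]] blank mid [[244.7  37.5]] blank top-1mm [[244.6  37.7]]
rim end [[246.1 191.9]] base [[246.9 183.9]] blank mid [[245.9 189.2]] blank top-1mm [[245.8 189.6]]
```

```bash
python3 -c "
from rig import manip, telemetry
print(telemetry.get_state()['clock']); print(manip.sign_off())"
```

```text
41.25
the job is handed in; nothing more can be done
None
```

All four blanks are on their moulds and the job was handed in at 41 s, with the gripper open and raised clear. I lifted the stack apart from the top and laid each blank down level. The jar, the brush and the lookalike discs were not touched.

My last checks, from the wrist camera looking down after each release:

| Blank | Distance from mould centre | Alignment |
|---|---|---|
| Red disc | about 0.5–1 mm | not needed (round) |
| Green square | about 0.4–0.5 mm | both at 62.7° |
| Amber disc | about 0.3 mm | not needed (round) |
| Blue long blank | about 0.8–1 mm toward one end, 0.2 mm sideways | 5.0° against 5.2° for its mould |

- **Blue blank:** I left its small lengthwise offset rather than risk handling the glass again.
- **Disagreements:** The side camera showed blank outlines up to about 10 mm off, and the scene camera up to about 9 mm for the amber disc. Both see the blanks' sides at a slant, so I did not use them for centring.
- **Checks cut short:** I reached the picture-viewing limit before gripping the blue blank, so I checked its placing by measurements from the images only. The first amber outline after release included some of the mould rim. I measured it again with a tighter colour mask, and the amber figure in the table comes from that second measurement.

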